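# Turn the drained instrument plate over onto the steriliser tray

### The arm

A 7-joint arm with a two-finger parallel gripper is mounted at the origin on the work surface. World frame = base frame: x ahead of the robot, y to its left, z up, the work surface at z = 0. Lengths are in mm, angles in rad, forces in N, time in s.
With the tool pointing down it reaches from about 400 to 875 mm from the base axis. Payload 4.4 kg.
Tool frame: the origin (TCP) lies at the very end of the fingers, on their centre line; the grasp point (between the pads) lies 19 mm behind it; y points along the fingers, z is the direction in which the jaws open and shut, and the axes are right-handed (so a half turn about y gives the same grasp; the last joint's range is limited). The gripper opens to 85 mm and grips with 20 to 120 N. Pads are 22 mm wide; open, the fingers measure 114 mm over their backs; the gripper's body (76 mm by 85 mm) begins 54 mm behind the grasp point. The pads swing forward as they close: fully open they stand 13 mm farther back than shut.
Start: joints at [1.102, 0.628, 0.038, 1.517, -0.027, 0.996, -0.02], TCP at [254.825, -597.981, 231.313] pointing down, gripper open.
Joint ranges: [-3.06, 3.06], [-0.37, 2.12], [-1.25, 1.32], [0.18, 2.47], [-1.1, 4.24], [0.23, 1.98], [-2.94, 2.94]. Speed limits (rad/s): [2.57, 2.57, 3.14, 3.14, 3.14, 3.14, 3.14].

### API

Orientations are given as [roll, pitch, yaw] about the fixed x, y, z axes, in that order (R = Rz(yaw) Ry(pitch) Rx(roll)).
In Python, from cell import read_state, get_image, finish_job gives the robot as it stands. The module is installed in compiled form; this text tells all that it offers.
- The arm moves only by the tool servo_tool, never from a script. Its argument "increments" is a list of rows, each an object of numbers: "dx", "dy", "dz": the shift along the world's x, y, z in cm; "ax", "ay", "az": the turn, a rotation vector about the world's x, y, z in rad; "claw": the closure, from -1 (fully open) to 1 (shut). A call has 1 to 8 rows; each row is the pose to reach, as a shift and turn from the pose commanded when the call began; what a row does not reach only later rows make up. A row lasts 1/12 s, in which the tool goes at most 41.7 mm and 7.16 degrees, less where a joint would pass 70% of its speed; a pose out of reach is approached as far as the arm can. A call with a gripper value outside its range is refused whole. The fingers move at their own pace and stop on an object; the grip force is fixed at half the most. Time passes only in rows, so rows that repeat a pose let the fingers close. It gives the time, the measured TCP pose, the force and the opening at its end, in the units of the state.
- read_state(): the state, without advancing time (a new reading comes with each control period).
- get_image(name): name is "side" or "top"; returns a dict with "color" (384x512x3 uint8, red, green, blue), "fov_y" (degrees; the focal length in pixels is half the picture's height over the tangent of half this angle, whatever the lens; pixels are square), "cx", "cy" (the principal point, pixels), "R" (3x3) and "t" (3): a world point X has camera coordinates R X + t. Camera axes: x right, y down, z forward; pixel columns grow to the right and rows downward; lengths in mm; the calibration is good to about 2 mm. A picture is of the moment at which its call begins. There is no depth.
- finish_job(): hands the job in, once; it reports no verdict.
The state is a dict: "clock": time; "qpos": joint angles; "qd": joint speeds; "tau": joint torques, N m; "eef_pos": TCP position; "tool_rot": TCP orientation; "force": force on the tool from outside, world axes, zero at the start; "torque": the same for the moment, N m; "width": finger opening in mm.
Only numpy, scipy, OpenCV 4.12 (cv2) and the standard library are available. Lean on these libraries where they do the work, as an engineer would, in place of code of your own. Each camera call takes 0.05 s, during which the arm holds its last target.

### The job

The washed instrument plate lies upside down on the sloping drainer. Turn it over and lay it on the raised bed of the steel steriliser tray with its troughs facing up, flat, centred and square on the bed, then let go. Keep the clean plate off the bare worktop and do not disturb the bottle, cup and box nearby; the grey upright holder is there to stand the plate in while you change your grip.

Things in the scene. Friction and masses are not known exactly. Their poses are not given: they have to be found in the camera images.
- plate_centre (a point): Aluminium instrument plate, 120 long (its x) x 60 wide (its y) x 12 thick, 0.15-0.26 kg, loose. Point: its middle. +z points out of the face with three lengthwise troughs (7 deep, 3 mm ribs); the other face is plain. Starts troughs down on the drainer bed, +x end high. Grip it by its two long edges (60 mm apart).
- drainer: White drip tray 150 (its x) x 100 x 12 with a sloping slatted steel bed, fixed. Origin under its middle. Bed 112 long x 36 wide (narrower than the plate), mid-top 52 above the origin, rising 18 deg towards +x; a lip 6 mm high at its low end. The plate lies lengthwise on it.
- holder: Grey upright plate holder, fixed, base 100 x 84 x 10. Origin under its slot's middle; slot floor 10 up. Slot runs along y, 22 wide, leaning 10 deg from vertical towards -x as it goes up: back rest on the -x side 36 wide, to 75 above origin; front wall on the +x side 56 wide, to 32. Slot sides open.
- tray: Steel steriliser tray 180 (its x) x 120, rim 14 high, fixed, with a raised level slatted bed in its middle: 110 long (x) x 36 wide, top 45 above the origin. Origin: centre of the tray's underside, on the worktop. The plate's centre lies 51 above it when laid.
- plate: The same instrument plate as plate_centre, with the same origin and axes.
- spray: White bottle, 48 across, 120 tall, standing; bystander, not to be moved. Origin under its middle.
- cup: Steel cup, 66 across, 55 tall, standing; bystander, not to be moved. Origin under its middle.
- pouches: Cardboard box, 60 x 110 x 50 tall, lying; bystander, not to be moved. Origin under its middle.
There are look-alikes about, which are no part of the job. Leave any blue look-alike of the plate alone.

How it is judged:
By the outcome, as a careful person would: the job done as asked, in the order asked, and still so for the second after the job is handed in, with the robot touching nothing.
It also fails if it takes over 66 s, if anything falls off the work surface, if the arm or the gripper's body presses on something with over 40 N, if the wrist force passes 120 N, or if a joint passes its speed limit or range.

## Working session

There is one attempt and no reset: what is moved stays moved. The work goes in short steps, Python scripts to look and compute and a tool call to move; the robot and the scene stay as the last step left them, time stands still between calls to the robot, and variables do not carry over. Pictures are saved under pics/ and viewed, and the job is handed in when it is done.

Besides the shell and the picture viewer there is one more tool, called as a command line: name --argument value ..., lists and objects as JSON in quotes. servo_tool: Moves the arm, as the interface text tells. Its arguments: {"type":"object","properties":{"increments":{"type":"array","items":{"type":"object","properties":{"dx":{"type":"number"},"dy":{"type":"number"},"dz":{"type":"number"},"ax":{"type":"number"},"ay":{"type":"number"},"az":{"type":"number"},"claw":{"type":"number"}}}}},"required":["increments"]}

```bash
mkdir -p pics
cat > h.py <<'E'
import numpy as np, cv2
from cell import read_state,get_image
def cam(n):
    im=get_image(n); return im
def ray(im,u,v):
    f=im['color'].shape[0]/2/np.tan(np.radians(im['fov_y'])/2)
    d=np.array([(u-im['cx'])/f,(v-im['cy'])/f,1.0]); R=np.array(im['R']);t=np.array(im['t'])
    return -R.T@t, R.T@d
def onz(im,u,v,z):
    c,d=ray(im,u,v); return c+d*(z-c[2])/d[2]
def proj(im,X):
    f=im['color'].shape[0]/2/np.tan(np.radians(im['fov_y'])/2)
    p=np.array(im['R'])@np.array(X)+np.array(im['t']); return [im['cx']+f*p[0]/p[2],im['cy']+f*p[1]/p[2]]
def tri(a,pa,b,pb):
    c1,d1=ray(a,*pa);c2,d2=ray(b,*pb)
    d1/=np.linalg.norm(d1);d2/=np.linalg.norm(d2)
    A=np.stack([d1,-d2],1);s=np.linalg.lstsq(A,c2-c1,rcond=None)[0]
    p,q=c1+d1*s[0],c2+d2*s[1]; return (p+q)/2,np.linalg.norm(p-q)
def save(n,img): cv2.imwrite('pics/'+n,img[:,:,::-1])
E
python3 - <<'E'
from h import *
import pickle
print(read_state())
d={}
for n in('side','top'):
    im=cam(n); d[n]=im; save(n+'0.png',im['color']); print(n,im['fov_y'],im['cx'],im['cy'],im['R'],im['t'],'C',-np.array(im['R']).T@im['t'])
pickle.dump(d,open('im0.pkl','wb'))
E
```

```text
{'clock': 0.0, 'qpos': array([ 1.10217938,  0.6293423 ,  0.03844982,  1.51836866, -0.02696117,
        0.99629942, -0.02001816]), 'qd': array([ 0.00055611,  0.00044559,  0.00167323, -0.00104934,  0.00021834,
       -0.00023226, -0.00058273]), 'tau': array([ 9.73326351e-04, -5.63389850e+01,  1.22686554e+00, -1.93441683e+01,
        1.11766104e-02,  1.07945694e-02,  5.45284649e-05]), 'eef_pos': array([ 254.57410343, -597.39385844,  230.39151523]), 'tool_rot': array([-1.57269494e+00, -6.21500334e-05, -2.73877906e+00]), 'force': array([-0.47302467, -0.36623577, -0.10927205]), 'torque': array([ 0.0549917 ,  0.03510275, -0.03868248]), 'width': 85.33942604065875}
side 42.966370540763975 259.3760840258112 195.7725262571711 [[-0.71176465 -0.70231486 -0.01203801]
 [-0.47038505  0.48930188 -0.73438517]
 [ 0.52165983 -0.5170469  -0.6786262 ]] [317.71837073 336.15604802 856.24810634] C [-62.40675993 501.37697888 831.76510668]
top 44.55728816906813 261.0359465639578 194.42561188512076 [[-6.26650086e-03 -9.99980345e-01  2.02385294e-04]
 [-9.92877114e-01  6.19790698e-03 -1.18981606e-01]
 [ 1.18978013e-01 -9.46542060e-04 -9.92896438e-01]] [ -79.47808071  527.76746381 1226.55224373] C [ 377.57743854  -81.58658891 1280.65005922]
```

Run:
```python
import cv2
for n in('side','top'):
    a=cv2.imread(f'pics/{n}0.png'); cv2.imwrite(f'pics/{n}0b.png',cv2.resize(a,(800,600),interpolation=cv2.INTER_CUBIC))
```

```text
(no output)
```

View pics/side0b.png

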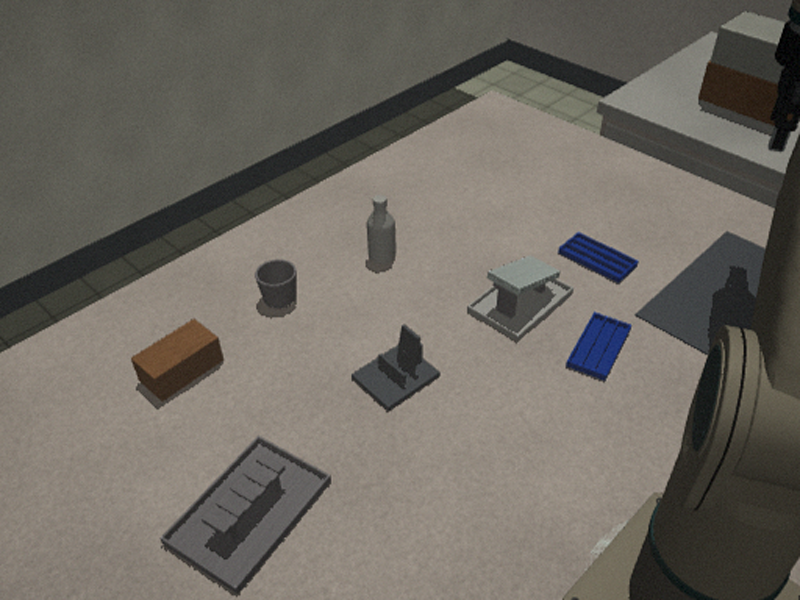

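View pics/top0b.png

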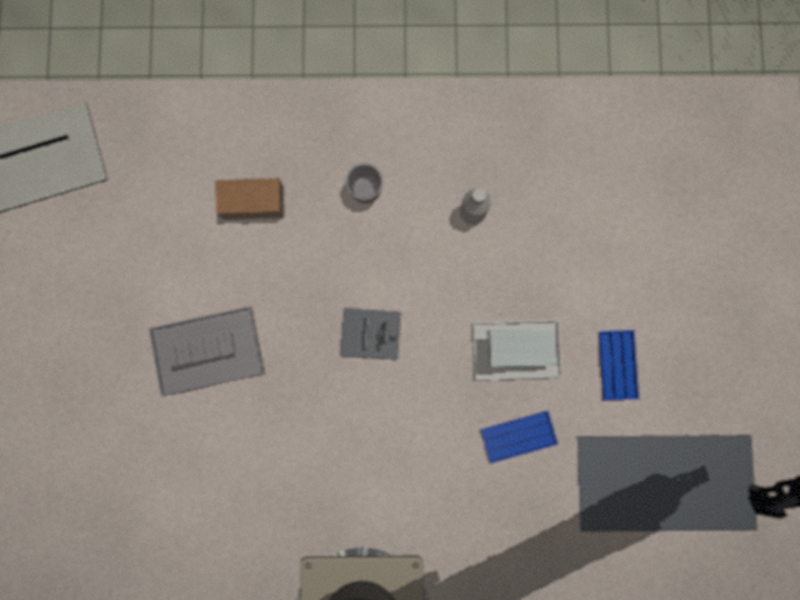

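The pictures show three plate-like things. In the top view at 800-wide scale they are a pale plate on the white drainer at (523,348) and two blue ones at (618,365) and (519,437). The pale one on the drainer fits the description. The holder is at (371,334), the tray at (207,350), and the box, cup and bottle stand along the far side. I'll confirm the pale plate in enlarged crops.

Run:
```python
import cv2,numpy as np,pickle
d=pickle.load(open('im0.pkl','rb'))
t=d['top']['color'][:,:,::-1];s=d['side']['color'][:,:,::-1]
def c(a,x0,y0,w,h,k): return cv2.resize(a[y0:y0+h,x0:x0+w],(w*k,h*k),interpolation=cv2.INTER_CUBIC)
a=c(t,295,200,66,48,6);b=c(s,295,158,75,64,6)
e=c(t,212,192,50,42,6);f=c(s,220,202,66,64,6)
def hc(a,b):
    H=max(a.shape[0],b.shape[0]);f=lambda z:cv2.copyMakeBorder(z,0,H-z.shape[0],0,0,cv2.BORDER_CONSTANT)
    r=np.hstack([f(a),f(b)]);return np.clip(r*1.3,0,255).astype('uint8')
g=c(t,95,190,78,68,5);h=c(s,100,275,116,108,3)
for n,x in(('c_dr',hc(a,b)),('c_ho',hc(e,f)),('c_tr',hc(g,h))): 
    print(x.shape);cv2.imwrite(f'pics/{n}.png',x[:600,:])
```

```text
(384, 846, 3)
(384, 696, 3)
(340, 738, 3)
```

View pics/c_dr.png

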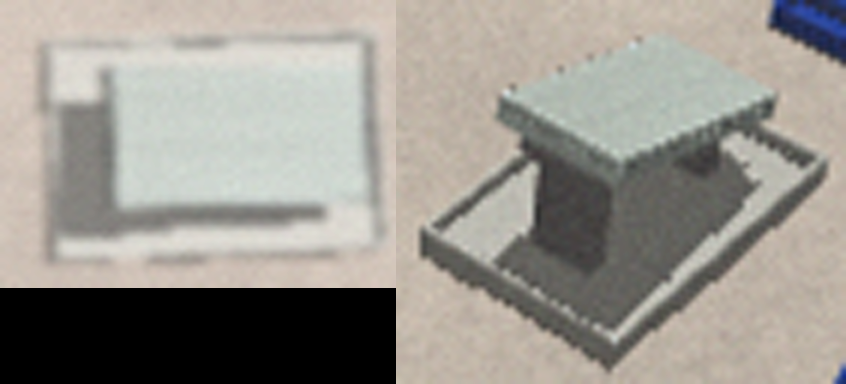

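View pics/c_ho.png

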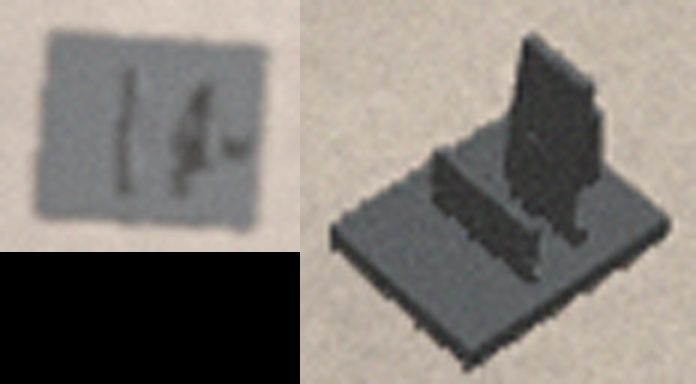

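View pics/c_tr.png

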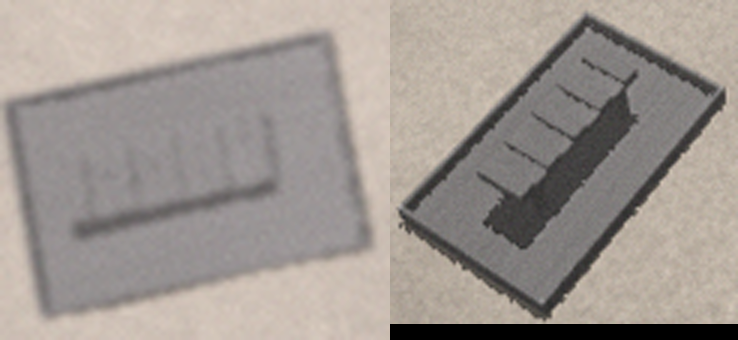

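The enlarged crop confirms it: a pale, plain-faced plate lies on the sloping drainer. The blue ones have their troughs up and lie on the table. Next I'll extract corners in both views.

```bash
python3 - <<'E'
import pickle
from h import *
d=pickle.load(open('im0.pkl','rb'))
reg={'top':{'drainer':(295,200,66,48),'holder':(210,190,54,45),'tray':(92,190,82,68)},
'side':{'drainer':(295,158,78,64),'holder':(220,202,66,64),'tray':(98,274,118,110)}}
S=6
for v in('top','side'):
    img=d[v]['color']; panel=[]
    for n,(x,y,w,h) in reg[v].items():
        c=cv2.resize(img[y:y+h,x:x+w],None,fx=S,fy=S,interpolation=cv2.INTER_CUBIC)
        lab=cv2.cvtColor(cv2.GaussianBlur(c,(0,0),2),cv2.COLOR_RGB2LAB).astype(float)
        b=np.concatenate([lab[:8].reshape(-1,3),lab[-8:].reshape(-1,3)]); t=np.median(b,0)
        dist=np.abs(lab-t); m=((dist[:,:,0]*.5+dist[:,:,1]*2+dist[:,:,2]*2)>14).astype('uint8')
        m=cv2.morphologyEx(m,cv2.MORPH_CLOSE,np.ones((9,9)))
        cs,_=cv2.findContours(m,0,2); k=max(cs,key=cv2.contourArea); hl=cv2.convexHull(k)
        for e in (0.01,0.02,.03):
            p=cv2.approxPolyDP(hl,e*cv2.arcLength(hl,True),True)[:,0]
            if len(p)<=6: break
        uv=(p+.5)/S-.5+[x,y]
        print(v,n,t.round(),np.round(uv,1).tolist())
        o=c.copy(); cv2.drawContours(o,[p.reshape(-1,1,2)],-1,(255,0,0),1); 
        save(f'm_{v}_{n}.png',o)
E
python3 - <<'E'
import cv2,numpy as np
for v in('top','side'):
    L=[cv2.imread(f'pics/m_{v}_{n}.png') for n in('drainer','holder','tray')]
    H=300
    r=np.hstack([cv2.resize(a,(260,int(260*a.shape[0]/a.shape[1])))[:H] if 0 else cv2.resize(a,(266,250)) for a in L]); cv2.imwrite(f'pics/m_{v}.png',r)
a=np.vstack([cv2.imread(f'pics/m_{v}.png') for v in('top','side')]);cv2.imwrite('pics/m.png',a)
E
```

```text
top drainer [159. 130. 134.] [[356.4, 205.9], [357.6, 239.9], [349.4, 242.4], [301.9, 242.9], [301.9, 207.1]]
top holder [161. 130. 134.] [[218.9, 197.6], [255.9, 199.4], [254.4, 229.2], [218.4, 228.4]]
top tray [159. 130. 134.] [[160.6, 195.9], [169.2, 238.9], [103.8, 253.6], [94.8, 210.2]]
side drainer [149. 130. 135.] [[339.1, 163.2], [358.2, 173.2], [366.6, 186.4], [329.4, 219.9], [298.2, 196.2], [312.6, 172.6]]
side holder [150. 129. 135.] [[258.9, 207.1], [268.9, 215.2], [281.6, 239.6], [247.1, 263.9], [224.6, 243.8], [224.2, 239.1]]
side tray [145. 130. 134.] [[165.6, 278.6], [211.1, 303.6], [211.6, 308.9], [150.6, 381.8], [102.8, 350.8], [101.9, 343.9]]
```

View pics/m.png

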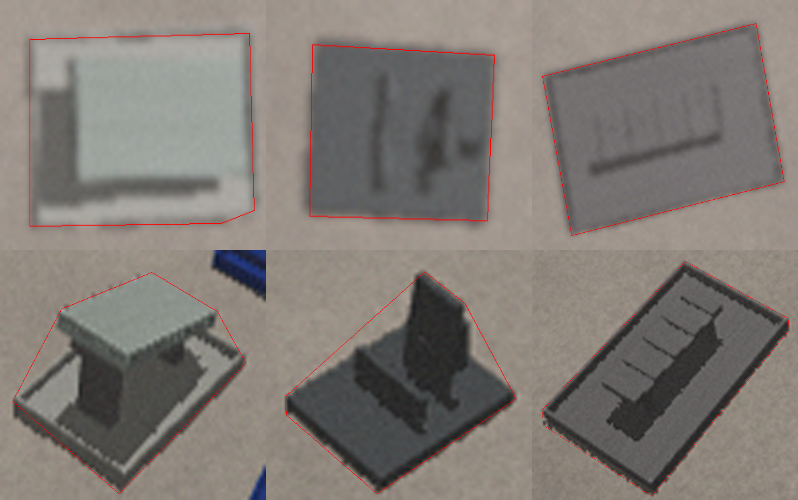

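```bash
python3 - <<'E'
import pickle
from h import *
d=pickle.load(open('im0.pkl','rb'))
S=6; Q={}
for v,(x,y,w,h) in {'top':(303,204,52,40),'side':(308,160,56,34)}.items():
    c=cv2.resize(d[v]['color'][y:y+h,x:x+w],None,fx=S,fy=S,interpolation=cv2.INTER_CUBIC)
    lab=cv2.cvtColor(cv2.GaussianBlur(c,(0,0),3),cv2.COLOR_RGB2LAB).astype(int)
    pl=lab[int(h*S*.5),int(w*S*.5)]; print(v,pl, lab[6,6])
    m=((lab[:,:,1]<=pl[1]+2)&(abs(lab[:,:,0]-pl[0])<22)).astype('uint8')
    m=cv2.morphologyEx(cv2.morphologyEx(m,cv2.MORPH_OPEN,np.ones((15,15))),cv2.MORPH_CLOSE,np.ones((15,15)))
    cs,_=cv2.findContours(m,0,2);k=max(cs,key=cv2.contourArea);hl=cv2.convexHull(k)
    e=.01
    while True:
        p=cv2.approxPolyDP(hl,e*cv2.arcLength(hl,True),True)[:,0]
        if len(p)<=4:break
        e+=.005
    uv=(p+.5)/S-.5+[x,y];Q[v]=uv;print(uv.round(1).tolist())
    o=c.copy();cv2.drawContours(o,[p.reshape(-1,1,2)],-1,(255,0,0),1);cv2.drawContours(o,[k],-1,(0,0,255),1);save(f'pl_{v}.png',o)
E
python3 - <<'E'
import cv2,numpy as np
L=[cv2.imread(f'pics/pl_{v}.png') for v in('top','side')]
cv2.imwrite('pics/pl.png',np.hstack([cv2.resize(a,(400,300)) for a in L]))
E
```

```text
top [168 125 130] [164 130 134]
[[354.4, 210.2], [354.4, 234.4], [314.6, 233.2], [313.4, 210.2]]
side [153 124 131] [150 131 134]
[[355.2, 171.6], [333.1, 183.6], [314.9, 174.6], [337.1, 163.8]]
```

View pics/pl.png

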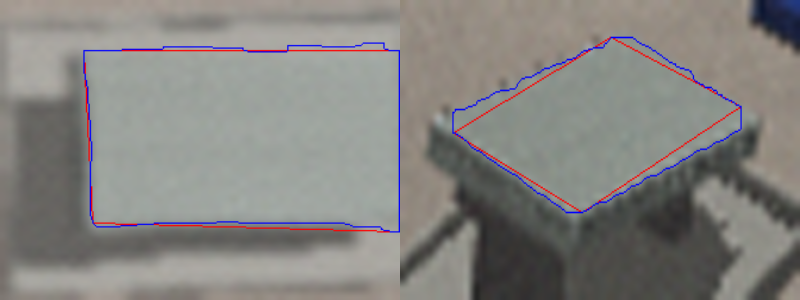

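Run:
```python
import pickle
from h import *
d=pickle.load(open('im0.pkl','rb'))
for v,(x,y,w,h) in {'top':(304,203,60,42),'side':(308,158,60,36)}.items():
    k=13
    c=cv2.resize(d[v]['color'][y:y+h,x:x+w],None,fx=k,fy=k,interpolation=cv2.INTER_CUBIC)
    c=np.clip((c.astype(float)-60)*1.7,0,255).astype('uint8').copy()
    for i in range(0,w,5):
        cv2.line(c,(int((i+.5)*k),0),(int((i+.5)*k),8),(255,0,0),1);cv2.putText(c,str(x+i),(int((i+.5)*k)-12,22),0,.4,(255,0,0),1)
    for i in range(0,h,5):
        cv2.line(c,(0,int((i+.5)*k)),(8,int((i+.5)*k)),(255,0,0),1);cv2.putText(c,str(y+i),(10,int((i+.5)*k)+4),0,.4,(255,0,0),1)
    save(f'big_{v}.png',c)
```

```text
(no output)
```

View pics/big_top.png

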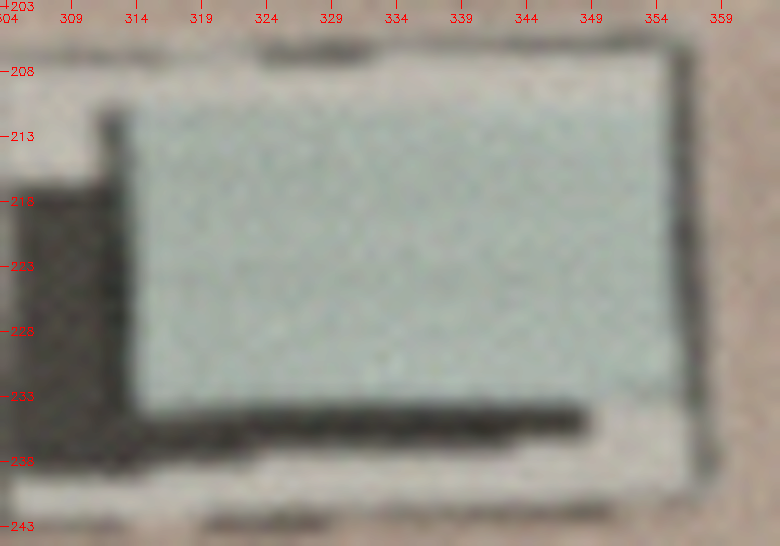

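View pics/big_side.png

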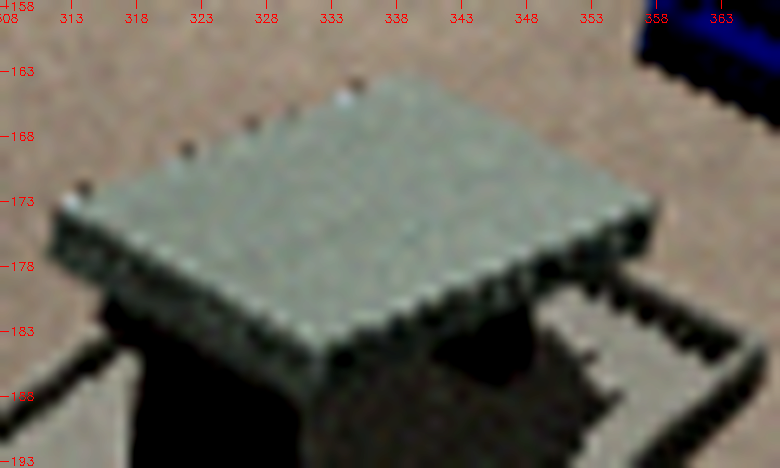

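Run:
```python
import pickle
from h import *
d=pickle.load(open('im0.pkl','rb')); T,S=d['top'],d['side']
tp=[(313.6,210.8),(354.9,210.8),(356.4,233.3),(314.0,234.2)]
sp=[(312.3,173.1),(338.9,163.0),(357.9,173.1),(332.1,184.6)]
P=[]
for a,b in zip(tp,sp):
    p,e=tri(T,a,S,b);P.append(p);print('plate',p.round(1),e.round(1))
P=np.array(P); print('c',P.mean(0),[np.linalg.norm(P[i]-P[(i+1)%4]).round(1) for i in range(4)])
ux=(P[1]+P[2]-P[0]-P[3])/2; print(ux, 'slope',np.degrees(np.arctan2(ux[2],np.hypot(*ux[:2]))),'yaw',np.degrees(np.arctan2(ux[1],ux[0])))
def quad(n,im,pts,z):
    X=np.array([onz(im,*p,z) for p in pts]); print(n,X[:,:2].round(0).tolist(),'c',X.mean(0).round(1),[np.linalg.norm(X[i]-X[(i+1)%4]).round(0) for i in range(4)])
    for i in range(4):
        e=X[(i+1)%4]-X[i];print('   dir',np.degrees(np.arctan2(e[1],e[0])).round(1))
    return X
quad('drainer top z6',T,[(301.9,207.1),(356.4,205.9),(358.4,242),(301.9,242.9)],8)
quad('holder',T,[(218.9,197.6),(255.9,199.4),(254.4,229.2),(218.4,228.4)],5)
quad('tray',T,[(94.8,210.2),(160.6,195.9),(169.2,238.9),(103.8,253.6)],14)
# triangulated: holder top corners  and tray rim corners
for n,a,b in [('H top-left',(218.9,197.6),(224.2,239.1)),('tr TL',(94.8,210.2),(101.9,343.9)),('tr TR',(160.6,195.9),(165.6,278.6)),('tr BR',(169.2,238.9),(211.1,303.6)),('tr BL(bottom)',(103.8,253.6),(150.6,381.8))]:
    p,e=tri(T,a,S,b);print(n,p.round(1),e.round(1))
```

```text
plate [ 479.4 -216.7   79.8] 2.9
plate [ 482.3 -329.9   43.2] 4.0
plate [ 423.3 -331.9   42.5] 5.2
plate [ 419.4 -216.5   80. ] 2.8
c [ 451.09891087 -273.75017618   61.3895582 ] [np.float64(119.0), np.float64(59.0), np.float64(121.3), np.float64(60.0)]
[   3.38261322 -114.28077832  -37.08482212] slope -17.9712044230115 yaw -88.30458897582663
drainer top z6 [[495.0, -194.0], [497.0, -343.0], [399.0, -345.0], [397.0, -192.0]] c [ 447.  -268.5    8. ] [np.float64(149.0), np.float64(98.0), np.float64(153.0), np.float64(97.0)]
   dir -89.1
   dir -178.6
   dir 90.5
   dir -1.0
holder [[522.0, 33.0], [517.0, -69.0], [435.0, -64.0], [438.0, 34.0]] c [478.2 -16.6   5. ] [np.float64(101.0), np.float64(82.0), np.float64(98.0), np.float64(84.0)]
   dir -93.2
   dir 176.9
   dir 88.4
   dir -0.7
tray [[489.0, 368.0], [527.0, 191.0], [410.0, 165.0], [372.0, 340.0]] c [449.7 265.9  14. ] [np.float64(182.0), np.float64(119.0), np.float64(179.0), np.float64(120.0)]
   dir -77.9
   dir -167.7
   dir 102.3
   dir 13.6
H top-left [522.9  33.2  11.1] 3.3
tr TL [490.7 370.5  12.9] 4.7
tr TR [529.2 193.2  10. ] 4.8
tr BR [412.5 167.8  10.7] 5.7
tr BL(bottom) [373.8 347.7  -4.2] 4.9
```

Plate and drainer measured: triangulated edges are 119–121 × 59–60 mm, the slope is 18°, and the +x (high) end points to world +y. Next a closer look at the holder slot and the tray bed.

Run:
```python
import pickle
from h import *
d=pickle.load(open('im0.pkl','rb'))
for n,v,x,y,w,h,k in [('ht','top',212,192,50,42,15),('hs','side',220,202,66,64,9),('tt','top',104,205,48,36,16),('ts','side',115,285,76,84,7)]:
    c=cv2.resize(d[v]['color'][y:y+h,x:x+w],None,fx=k,fy=k,interpolation=cv2.INTER_CUBIC).astype(float)
    lo,hi=np.percentile(c,1),np.percentile(c,80); c=np.clip((c-lo)/(hi-lo)*230,0,255).astype('uint8').copy()
    for i in range(0,w,5):
        cv2.line(c,(int((i+.5)*k),0),(int((i+.5)*k),8),(255,0,0),1);cv2.putText(c,str(x+i),(int((i+.5)*k)-12,22),0,.4,(255,0,0),1)
    for i in range(0,h,5):
        cv2.line(c,(0,int((i+.5)*k)),(8,int((i+.5)*k)),(255,0,0),1);cv2.putText(c,str(y+i),(10,int((i+.5)*k)+4),0,.4,(255,0,0),1)
    save(f'big_{n}.png',c)
```

```text
(no output)
```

View pics/big_ht.png

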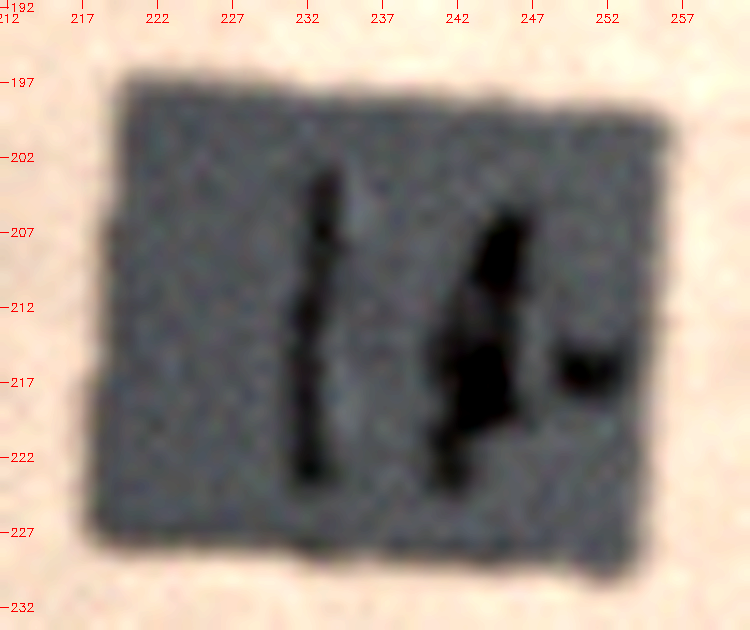

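View pics/big_hs.png

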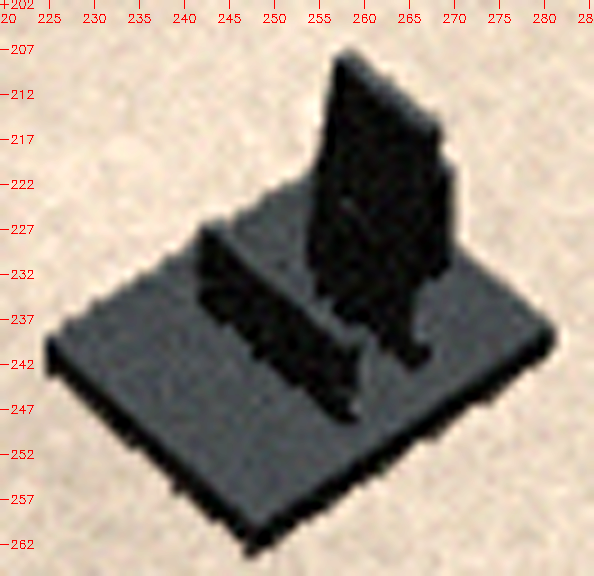

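View pics/big_tt.png

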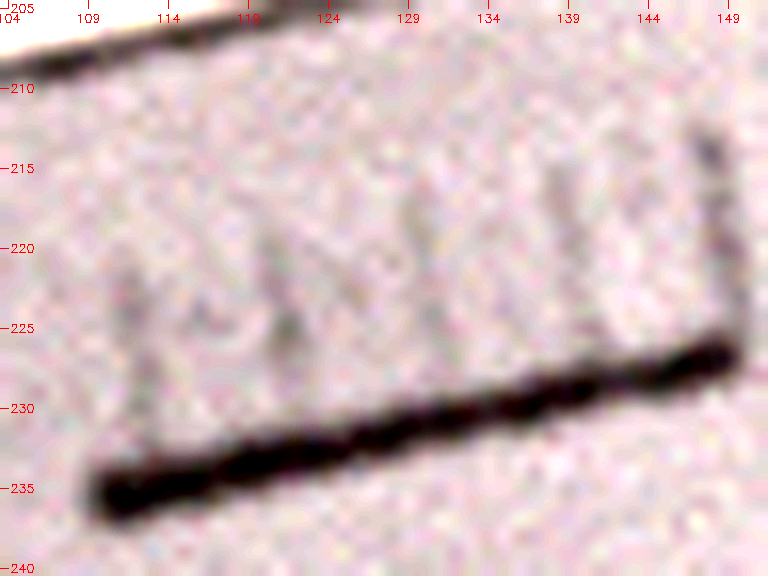

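View pics/big_ts.png

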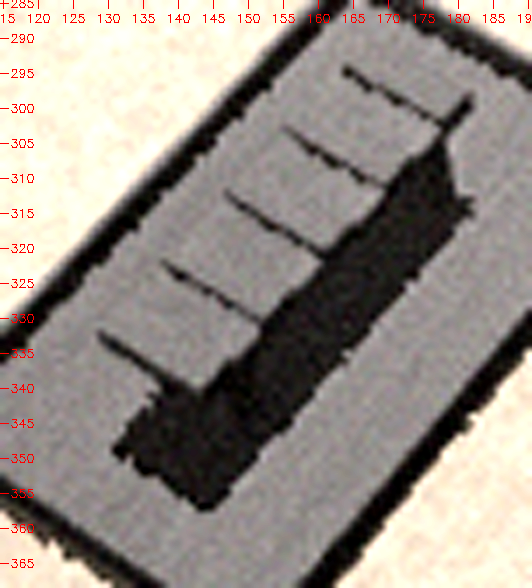

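Run:
```python
import pickle
from h import *
d=pickle.load(open('im0.pkl','rb')); T,S=d['top'],d['side']
for n,p,z in [('front top far',(242.7,226.7),32),('front top near',(259,238.5),32),('rest top L',(257.3,207.3),75),('rest top R',(268.5,216),75),('rest top backR',(269,216),75),('front foot near',(258.5,248.3),10),('base TL',(224.7,239.3),10),('base near-left',(248,257.5),10),('base right',(281,238),10)]:
    print(n,onz(S,*p,z).round(1), np.round(proj(T,onz(S,*p,z)),1))
for n,p,z in [('frontwall stripe top',(233.3,203.5),32),('stripe bot',(232.3,224),32),('foot',(231.6,224),10)]: print(n,onz(T,*p,z).round(1))
q=[(218.9+.6,197.6),(255.9,199.4),(254.4,229.2),(218.4,228.4)]
# tray bed side view corners z=45
B=[onz(S,*p,45) for p in [(129,332.5),(164.5,294.5),(178,302.5),(143.5,340.5)]]
for b in B: print('bed',b.round(1))
for a,b in [((112.3,220.5),(129,332.5)),((147.8,212),(164.5,294.5)),((149.8,226),(178,302.5)),((113.2,233),(143.5,340.5))]:
    p,e=tri(T,a,S,b);print('tri bed',p.round(1),round(e,1))
C=[onz(S,*p,14) for p in [(101.9,343.9),(165.6,278.6),(211.1,303.6)]]
for b in C: print('rim side',b.round(1))
print((C[0]+C[2])/2)
# calibration offset: same pts on known z both views
```

```text
front top far [507.2  -8.4  32. ] [233.3 202. ]
front top near [455.4  -8.5  32. ] [233.3 221.3]
rest top L [496.1 -45.   75. ] [246.5 204.5]
rest top R [459.1 -42.6  75. ] [245.6 218.8]
rest top backR [458.4 -43.4  75. ] [245.9 219.1]
front foot near [449.8  -0.9  10. ] [231.  223.9]
base TL [523.9  33.2  10. ] [218.5 196.9]
base near-left [447.7  33.9  10. ] [218.2 224.8]
base right [434.8 -58.3  10. ] [252.2 229.3]
frontwall stripe top [503.2  -8.4  32. ]
stripe bot [448.4  -5.7  32. ]
foot [449.6  -2.5  10. ]
bed [455.5 329.8  45. ]
bed [476.4 233.   45. ]
bed [442.6 226.2  45. ]
bed [422.9 320.8  45. ]
tri bed [464.2 321.3  24.3] 12.0
tri bed [485.1 224.3  27.2] 8.3
tri bed [448.  217.9  30.3] 10.0
tri bed [429.2 314.6  29.4] 8.0
rim side [492.  372.2  14. ]
rim side [528.3 196.2  14. ]
rim side [412.9 170.9  14. ]
[452.45613155 271.55342833  14.        ]
```

Slot middle at its floor is about (478,-17), with its length along world x. The tray centre is about (451.5,269), with its x axis about 12° off world y. I'll write the target helper and start moving.

```bash
cat > plan.py <<'E'
import numpy as np,sys
from scipy.spatial.transform import Rotation as Ro
from cell import read_state
def Rt(yaw,tilt):
    # jaw axis (tool z) along world x turned by yaw deg; tool y = down, tilted 'tilt' deg towards +y (neg: -y)
    t=np.radians(tilt); a=np.array([0,np.sin(t),-np.cos(t)]); z=np.array([1.,0,0]); x=np.cross(a,z)
    return Ro.from_euler('z',yaw,degrees=True)*Ro.from_matrix(np.stack([x,a,z],1))
def go(grasp,yaw,tilt,off=22):
    s=read_state(); R0=Ro.from_euler('xyz',s['tool_rot']); R=Rt(yaw,tilt)
    tcp=np.array(grasp)+off*R.as_matrix()[:,1]
    dp=(tcp-s['eef_pos'])/10; rv=(R*R0.inv()).as_rotvec()
    print('tcp now',s['eef_pos'].round(1),'t',round(s['clock'],2),'w',s['width'].round(1),'F',s['force'].round(1),'q',s['qpos'].round(2))
    print('target tcp',tcp.round(1),'d(cm)',dp.round(2),'rv',rv.round(3),'deg',np.degrees(np.linalg.norm(rv)).round(1))
def where(off=22):
    s=read_state(); M=Ro.from_euler('xyz',s['tool_rot']).as_matrix(); a=M[:,1];z=M[:,2]
    print('grasp',(s['eef_pos']-off*a).round(1),'a',a.round(3),'tilt',np.degrees(np.arctan2(a[1],-a[2])).round(1),'jaw yaw',np.degrees(np.arctan2(z[1],z[0])).round(1),'z',z.round(3))
E
python3 -c "
from plan import *
where();go([451,-272,56],1,-24);go([451,-235,140],1,-24)"
```

```text
grasp [ 254.6 -597.5  252.5] a [-0.001  0.002 -1.   ] tilt 0.1 jaw yaw -66.9 z [ 0.392 -0.92  -0.002]Traceback (most recent call last):
  File "<string>", line 3, in <module>
    where();go([451,-272,56],1,-24);go([451,-235,140],1,-24)
            ~~^^^^^^^^^^^^^^^^^^^^^
  File "plan.py", line 12, in go
    print('tcp now',s['eef_pos'].round(1),'t',round(s['clock'],2),'w',s['width'].round(1),'F',s['force'].round(1),'q',s['qpos'].round(2))
                                                                      ^^^^^^^^^^^^^^^^
AttributeError: 'float' object has no attribute 'round'
```

```bash
sed -i "s/s\['width'\].round(1)/round(s['width'],1)/" plan.py; python3 -c "
from plan import *
go([451,-239,129],1,-24)"
```

```text
tcp now [ 254.6 -597.5  230.5] t 0.1 w 85.4 F [ 0.3  0.  -0.3] q [ 1.1   0.63  0.04  1.52 -0.03  1.   -0.02]
target tcp [ 451.2 -247.9  108.9] d(cm) [ 19.66  34.95 -12.16] rv [-0.374  0.24   1.168] deg 71.6
```

servo_tool --increments '[{"dx":2.5,"dy":4.4,"dz":-0.8,"ax":-0.047,"ay":0.03,"az":0.146,"claw":-1},{"dx":5,"dy":8.8,"dz":-1.6,"ax":-0.094,"ay":0.06,"az":0.292,"claw":-1},{"dx":7.5,"dy":13.2,"dz":-2.4,"ax":-0.14,"ay":0.09,"az":0.438,"claw":-1},{"dx":10,"dy":17.6,"dz":-3.2,"ax":-0.187,"ay":0.12,"az":0.584,"claw":-1},{"dx":12.3,"dy":21.8,"dz":-4,"ax":-0.234,"ay":0.15,"az":0.73,"claw":-1},{"dx":14.8,"dy":26.2,"dz":-5,"ax":-0.28,"ay":0.18,"az":0.876,"claw":-1},{"dx":17.2,"dy":30.6,"dz":-6,"ax":-0.327,"ay":0.21,"az":1.02,"claw":-1},{"dx":19.6,"dy":34.9,"dz":-7,"ax":-0.374,"ay":0.24,"az":1.168,"claw":-1}]'

```text
clock: 0.77
eef_pos: [416.9, -309.7, 175.1]
tool_rot: [-1.526, -0.341, -1.796]
force: [0.9, -1.2, 0.9]
width: 85.4
```

```bash
python3 -c "
from plan import *
where();go([451,-239,129],1,-24)"
```

```text
grasp [ 417.6 -302.3  195.9] a [-0.031 -0.336 -0.941] tilt -19.6 jaw yaw -12.1 z [ 0.977 -0.209  0.042]
tcp now [ 416.9 -309.7  175.1] t 0.77 w 85.4 F [ 0.9 -1.2  0.9] q [ 0.28  0.5   0.11  2.09  0.57  0.53 -0.33]
target tcp [ 451.2 -247.9  108.9] d(cm) [ 3.43  6.17 -6.62] rv [-0.073  0.05   0.226] deg 13.9
```

servo_tool --increments '[{"dx":0,"dy":0,"dz":0,"claw":-1},{"dx":0,"dy":0,"dz":0,"claw":-1}]'

```text
invalid input at $.increments[0]: expected keys dx, dy, dz, ax, ay, az, claw
```

```bash
python3 -c "
from plan import *
where();go([451,-239,129],1,-24)"
```

```text
grasp [ 417.6 -302.3  195.9] a [-0.031 -0.336 -0.941] tilt -19.6 jaw yaw -12.1 z [ 0.977 -0.209  0.042]
tcp now [ 416.9 -309.7  175.1] t 0.77 w 85.4 F [ 0.9 -1.2  0.9] q [ 0.28  0.5   0.11  2.09  0.57  0.53 -0.33]
target tcp [ 451.2 -247.9  108.9] d(cm) [ 3.43  6.17 -6.62] rv [-0.073  0.05   0.226] deg 13.9
```

servo_tool --increments '[{"dx":0,"dy":0,"dz":-1,"ax":0,"ay":0,"az":0,"claw":-1},{"dx":0,"dy":0,"dz":-1,"ax":0,"ay":0,"az":0,"claw":-1},{"dx":0,"dy":0,"dz":-1,"ax":0,"ay":0,"az":0,"claw":-1}]'

```text
clock: 1.02
eef_pos: [415.8, -310.9, 164.9]
tool_rot: [-1.528, -0.34, -1.8]
force: [-0.6, -0.3, -0.6]
width: 85.5
```

```bash
python3 -c "
from plan import *
where();go([451,-239,129],1,-24)"
```

```text
grasp [ 416.6 -303.6  185.7] a [-0.035 -0.334 -0.942] tilt -19.5 jaw yaw -12.3 z [ 0.976 -0.213  0.04 ]
tcp now [ 415.8 -310.9  164.9] t 1.02 w 85.5 F [-0.6 -0.3 -0.6] q [ 0.28  0.52  0.12  2.1   0.58  0.5  -0.34]
target tcp [ 451.2 -247.9  108.9] d(cm) [ 3.54  6.3  -5.6 ] rv [-0.074  0.048  0.231] deg 14.2
```

servo_tool --increments '[{"dx":1.2,"dy":2.1,"dz":-1.0,"ax":-0.025,"ay":0.016,"az":0.077,"claw":-1},{"dx":2.4,"dy":4.2,"dz":-2.4,"ax":-0.05,"ay":0.032,"az":0.154,"claw":-1},{"dx":3.5,"dy":6.3,"dz":-4,"ax":-0.074,"ay":0.048,"az":0.231,"claw":-1},{"dx":3.5,"dy":6.3,"dz":-5.6,"ax":-0.074,"ay":0.048,"az":0.231,"claw":-1},{"dx":3.5,"dy":6.3,"dz":-5.6,"ax":-0.074,"ay":0.048,"az":0.231,"claw":-1},{"dx":3.5,"dy":6.3,"dz":-5.6,"ax":-0.074,"ay":0.048,"az":0.231,"claw":-1}]'

```text
clock: 1.52
eef_pos: [449.6, -251.0, 109.6]
tool_rot: [-1.571, -0.42, -1.559]
force: [-1.1, -0.8, 0.7]
width: 85.2
```

```bash
python3 -c "
from plan import *
where();go([451,-272,56],1,-24)
from h import *
import pickle
im={n:cam(n) for n in('side','top')}; pickle.dump(im,open('im1.pkl','wb'))
a=cv2.resize(im['side']['color'][110:230,270:400],None,fx=4,fy=4);b=cv2.resize(im['top']['color'][170:290,290:360],None,fx=4,fy=4)
save('app1.png',np.hstack([a,b]))
"
```

```text
grasp [ 449.5 -242.   129.7] a [ 0.005 -0.408 -0.913] tilt -24.1 jaw yaw 0.7 z [ 1.     0.012 -0.   ]
tcp now [ 449.6 -251.   109.6] t 1.52 w 85.2 F [-1.1 -0.8  0.7] q [-0.    0.65  0.26  2.17  0.81  0.35 -0.55]
target tcp [ 451.2 -280.9   35.9] d(cm) [ 0.15 -3.   -7.37] rv [ 0.001 -0.     0.005] deg 0.3
```

View pics/app1.png

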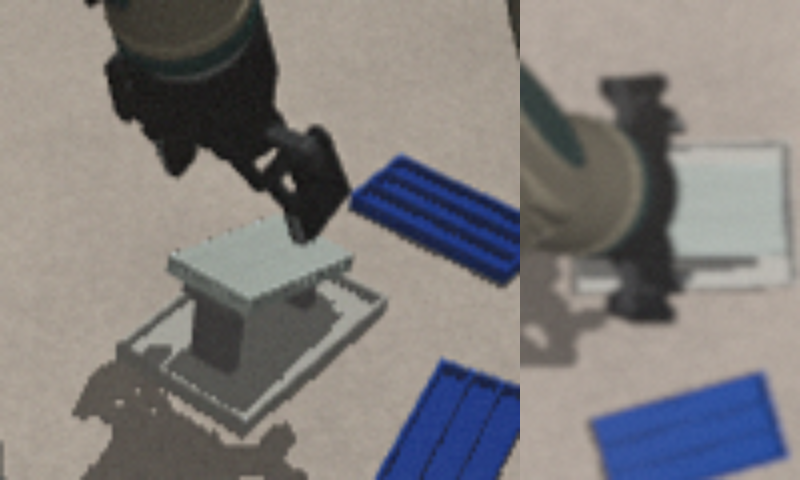

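```bash
python3 -c "
from h import *
import pickle
im=pickle.load(open('im1.pkl','rb'));T=im['top']
print(proj(T,[449.6,-251,110]),proj(T,[449.6+50,-251,110]),proj(T,[449.6-50,-251,110]),proj(im['side'],[449.6-50,-251,110]))
b=cv2.resize(T['color'][180:260,300:350],None,fx=10,fy=10,interpolation=cv2.INTER_CUBIC)[:600]; save('app1b.png',np.clip(b*1.6,0,255).astype('uint8'))
"
```

```text
[np.float64(328.5558494172033), np.float64(221.12844428917336)] [np.float64(328.0898336723133), np.float64(201.2271790269146)] [np.float64(329.0266239743302), np.float64(241.23293527008886)] [np.float64(350.09914661008173), np.float64(171.63523501102466)]
```

View pics/app1b.png

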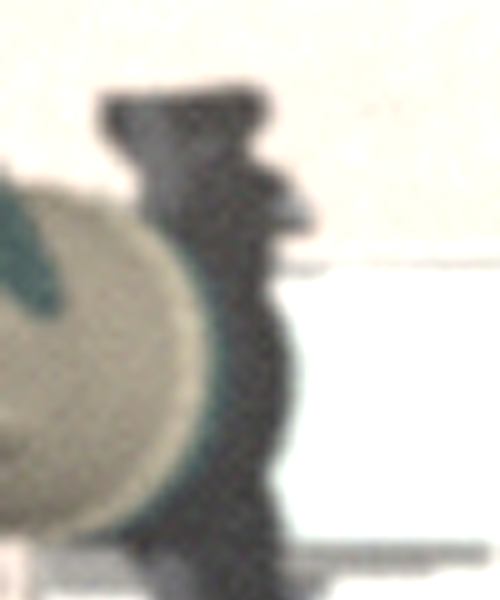

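servo_tool --increments '[{"dx":0,"dy":-0.8,"dz":-1.9,"ax":0,"ay":0,"az":0,"claw":-1},{"dx":0.1,"dy":-1.6,"dz":-3.8,"ax":0,"ay":0,"az":0,"claw":-1},{"dx":0.1,"dy":-2.4,"dz":-5.7,"ax":0,"ay":0,"az":0,"claw":-1},{"dx":0.1,"dy":-3.0,"dz":-7.2,"ax":0,"ay":0,"az":0,"claw":-1},{"dx":0.1,"dy":-3.0,"dz":-7.4,"ax":0,"ay":0,"az":0,"claw":-1},{"dx":0.1,"dy":-3.0,"dz":-7.4,"ax":0,"ay":0,"az":0,"claw":-1}]'

```text
clock: 2.12
eef_pos: [451.2, -280.5, 35.8]
tool_rot: [-1.569, -0.419, -1.559]
force: [0.2, -0.1, 0.3]
width: 85.2
```

```bash
python3 -c "
from plan import *
where();go([451,-272,56],1,-24)
from h import *
import pickle
im={n:cam(n) for n in('side','top')}; pickle.dump(im,open('im1.pkl','wb'))
a=cv2.resize(im['side']['color'][110:230,270:400],None,fx=4,fy=4);b=cv2.resize(im['top']['color'][170:290,290:360],None,fx=4,fy=4)
save('app2.png',np.hstack([a,b]))
"
```

```text
grasp [ 451.  -271.6   55.9] a [ 0.007 -0.407 -0.914] tilt -24.0 jaw yaw 0.7 z [1.    0.013 0.002]
tcp now [ 451.2 -280.5   35.8] t 2.12 w 85.2 F [ 0.2 -0.1  0.3] q [ 0.07  0.81  0.25  2.17  1.27  0.24 -1.  ]
target tcp [ 451.2 -280.9   35.9] d(cm) [-0.   -0.04  0.01] rv [0.    0.002 0.005] deg 0.3
```

View pics/app2.png

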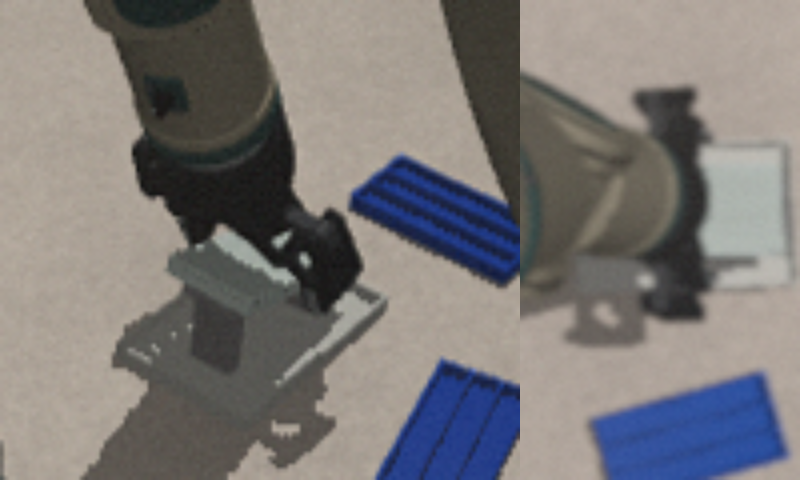

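Gripper straddles the plate's long edges. Closing.

servo_tool --increments '[{"dx":0,"dy":0,"dz":0,"ax":0,"ay":0,"az":0,"claw":1},{"dx":0,"dy":0,"dz":0,"ax":0,"ay":0,"az":0,"claw":1},{"dx":0,"dy":0,"dz":0,"ax":0,"ay":0,"az":0,"claw":1},{"dx":0,"dy":0,"dz":0,"ax":0,"ay":0,"az":0,"claw":1},{"dx":0,"dy":0,"dz":0,"ax":0,"ay":0,"az":0,"claw":1},{"dx":0,"dy":0,"dz":0,"ax":0,"ay":0,"az":0,"claw":1}]'

```text
clock: 2.72
eef_pos: [452.2, -278.6, 36.6]
tool_rot: [-1.568, -0.42, -1.556]
force: [-2.2, 3.2, 7.8]
width: 59.0
```

servo_tool --increments '[{"dx":0,"dy":0,"dz":0.6,"ax":0,"ay":0,"az":0,"claw":1},{"dx":0,"dy":0,"dz":1.5,"ax":0,"ay":0,"az":0,"claw":1},{"dx":0,"dy":0,"dz":3,"ax":0,"ay":0,"az":0,"claw":1},{"dx":0,"dy":0,"dz":5,"ax":0,"ay":0,"az":0,"claw":1},{"dx":0,"dy":0,"dz":7,"ax":0,"ay":0,"az":0,"claw":1},{"dx":0,"dy":0,"dz":9,"ax":0,"ay":0,"az":0,"claw":1},{"dx":0,"dy":0,"dz":11,"ax":0,"ay":0,"az":0,"claw":1},{"dx":0,"dy":0,"dz":13,"ax":0,"ay":0,"az":0,"claw":1}]'

```text
clock: 3.38
eef_pos: [451.6, -278.0, 166.5]
tool_rot: [-1.569, -0.418, -1.555]
force: [-0.1, 0.2, -2.9]
width: 59.0
```

```bash
cat > snap.py <<'E'
from plan import *
from h import *
import pickle
def snap(tag,sr,tr,k=4):
    im={n:cam(n) for n in('side','top')}; pickle.dump(im,open(tag+'.pkl','wb'))
    f=lambda i,r:cv2.resize(i['color'][r[1]:r[1]+r[3],r[0]:r[0]+r[2]],None,fx=k,fy=k,interpolation=cv2.INTER_CUBIC)
    a,b=f(im['side'],sr),f(im['top'],tr);H=max(a.shape[0],b.shape[0])
    p=lambda z:cv2.copyMakeBorder(z,0,H-z.shape[0],0,0,cv2.BORDER_CONSTANT)
    save(tag+'.png',np.clip(np.hstack([p(a),p(b)])*1.3,0,255).astype('uint8'))
    return im
E
python3 -c "
from snap import *
where();snap('lift',(260,60,120,140),(270,170,80,100))
"
```

```text
grasp [ 451.4 -269.   186.6] a [ 0.008 -0.405 -0.914] tilt -23.9 jaw yaw 0.9 z [1.    0.017 0.002]
```

View pics/lift.png

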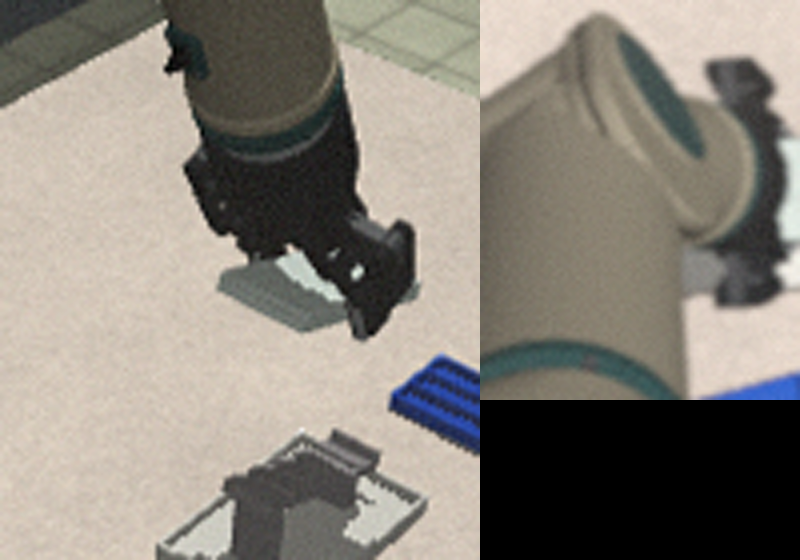

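```bash
python3 -c "
from plan import *
go([465,-160,200],-1,20); go([478,-45,165],-1.5,58)
"
```

```text
tcp now [ 453.5 -278.9  168.4] t 3.48 w 59.3 F [-0.1  0.2 -1.3] q [ 0.27  0.52 -0.05  2.1   0.87  0.58 -0.51]
target tcp [ 465.1 -152.5  179.3] d(cm) [ 1.17 12.64  1.1 ] rv [ 0.769  0.006 -0.029] deg 44.1
tcp now [ 453.5 -278.9  168.4] t 3.48 w 59.3 F [-0.1  0.2 -1.3] q [ 0.27  0.52 -0.05  2.1   0.87  0.58 -0.51]
target tcp [478.5 -26.3 153.3] d(cm) [ 2.5  25.25 -1.5 ] rv [ 1.432e+00 -1.000e-03 -2.900e-02] deg 82.1
```

servo_tool --increments '[{"dx":0.2,"dy":1.6,"dz":0.5,"ax":0.11,"ay":0,"az":0,"claw":1},{"dx":0.4,"dy":3.2,"dz":1,"ax":0.22,"ay":0,"az":0,"claw":1},{"dx":0.6,"dy":4.8,"dz":1,"ax":0.33,"ay":0,"az":0,"claw":1},{"dx":0.8,"dy":6.4,"dz":1,"ax":0.44,"ay":0,"az":-0.01,"claw":1},{"dx":1,"dy":8,"dz":1,"ax":0.55,"ay":0,"az":-0.02,"claw":1},{"dx":1.2,"dy":9.6,"dz":1,"ax":0.66,"ay":0,"az":-0.03,"claw":1},{"dx":1.2,"dy":11.2,"dz":1,"ax":0.77,"ay":0,"az":-0.03,"claw":1},{"dx":1.2,"dy":12.6,"dz":1,"ax":0.77,"ay":0,"az":-0.03,"claw":1}]'

```text
clock: 4.15
eef_pos: [462.6, -157.9, 172.2]
tool_rot: [-1.573, 0.355, -1.6]
force: [0.1, -1.1, -2.8]
width: 59.2
```

```bash
python3 -c "
from plan import *
where();go([478,-45,165],-1.5,58)
"
```

```text
grasp [ 462.4 -165.5  192.8] a [ 0.008  0.347 -0.938] tilt 20.3 jaw yaw -1.6 z [ 1.    -0.028 -0.002]
tcp now [ 462.6 -157.9  172.2] t 4.15 w 59.2 F [ 0.1 -1.1 -2.8] q [ 0.91  0.65 -0.64  1.9   0.05  0.81  0.29]
target tcp [478.5 -26.3 153.3] d(cm) [ 1.59 13.15 -1.88] rv [ 0.657 -0.02   0.001] deg 37.7
```

servo_tool --increments '[{"dx":0.2,"dy":1.7,"dz":0,"ax":0.09,"ay":0,"az":0,"claw":1},{"dx":0.4,"dy":3.4,"dz":0,"ax":0.18,"ay":0,"az":0,"claw":1},{"dx":0.6,"dy":5,"dz":0,"ax":0.27,"ay":0,"az":0,"claw":1},{"dx":0.8,"dy":6.7,"dz":0,"ax":0.36,"ay":-0.01,"az":0,"claw":1},{"dx":1,"dy":8.4,"dz":0,"ax":0.45,"ay":-0.01,"az":0,"claw":1},{"dx":1.2,"dy":10,"dz":0,"ax":0.54,"ay":-0.02,"az":0,"claw":1},{"dx":1.4,"dy":11.7,"dz":0,"ax":0.63,"ay":-0.02,"az":0,"claw":1},{"dx":1.6,"dy":13.1,"dz":0,"ax":0.66,"ay":-0.02,"az":0,"claw":1}]'

```text
clock: 4.82
eef_pos: [478.9, -21.2, 171.9]
tool_rot: [-1.564, 1.013, -1.586]
force: [0.8, -0.4, -2.8]
width: 58.6
```

```bash
python3 -c "
from plan import *
where();go([478,-45,165],-1.5,58)
"
```

```text
grasp [478.4 -39.8 183.6] a [ 0.02   0.848 -0.53 ] tilt 58.0 jaw yaw -1.2 z [ 1.    -0.022  0.004]
tcp now [478.9 -21.2 171.9] t 4.82 w 58.6 F [ 0.8 -0.4 -2.8] q [ 1.08  1.04 -0.91  1.88 -0.25  0.88  0.52]
target tcp [478.5 -26.3 153.3] d(cm) [-0.04 -0.52 -1.86] rv [-0.     0.004 -0.005] deg 0.3
```

Reached. Now a look at the plate's pose against the holder.

```bash
python3 -c "
from snap import *
snap('hold1',(210,130,110,140),(205,165,80,80))
"
```

```text
(no output)
```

View pics/hold1.png

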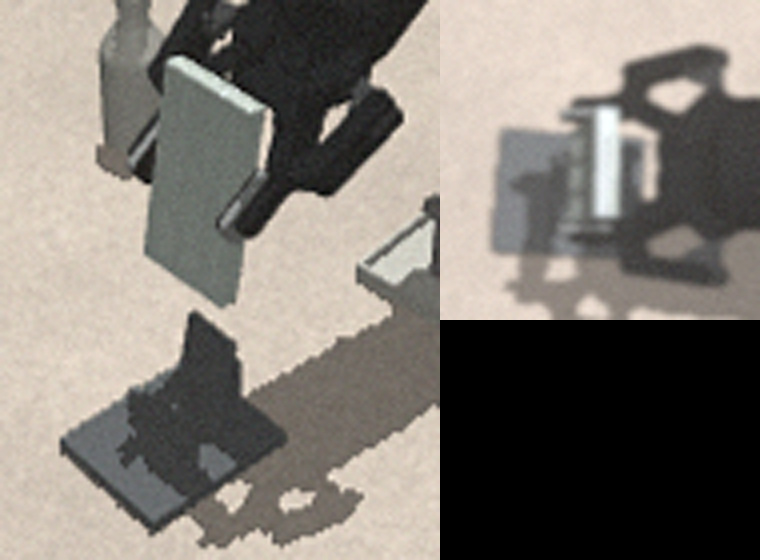

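```bash
python3 -c "
from h import *
import pickle
im=pickle.load(open('hold1.pkl','rb'))
c=im['side']['color'][140:212,240:285]; c=cv2.resize(c,None,fx=8,fy=8,interpolation=cv2.INTER_CUBIC).astype(float); c=np.clip((c-60)*2.5,0,255).astype('uint8')
e=im['top']['color'][185:227,225:275]; e=cv2.resize(e,None,fx=8,fy=8,interpolation=cv2.INTER_CUBIC).astype(float); e=np.clip((e-40)*1.4,0,255).astype('uint8')
e=cv2.copyMakeBorder(e,0,c.shape[0]-e.shape[0],0,0,cv2.BORDER_CONSTANT)
save('hold1z.png',np.hstack([c,e]))
"
```

```text
(no output)
```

View pics/hold1z.png

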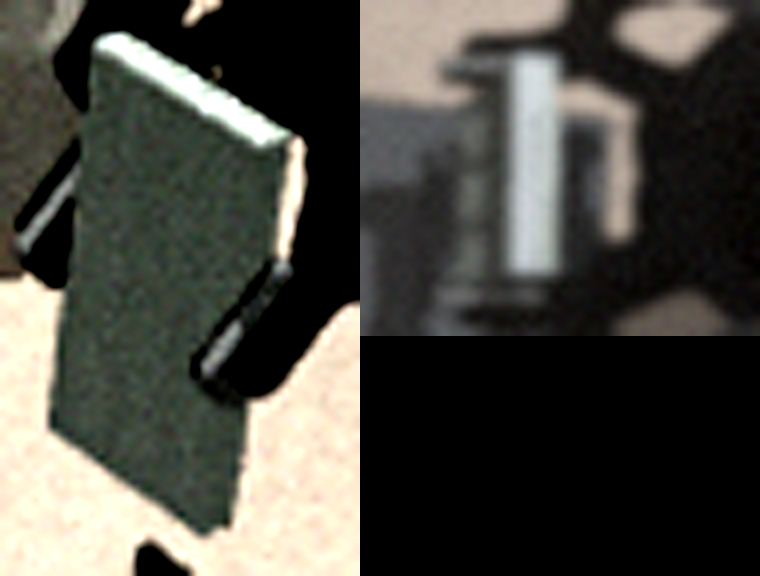

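```bash
python3 -c "
from snap import *
im=pickle.load(open('hold1.pkl','rb'));T,S=im['top'],im['side']
a=tri(T,(243.25,191),S,(251.4,145.75));b=tri(T,(243.3,218.5),S,(273.25,157.6));print(a,b)
M=Rt(-1.2,58).as_matrix()
# predicted corners assuming plate centred at grasp, theta=42
s=read_state();print(s['eef_pos'],s['tool_rot'])
R0=Ro.from_euler('xyz',s['tool_rot']).as_matrix();ay=R0[:,1];jz=R0[:,2];ax=R0[:,0]
g=s['eef_pos']-22*ay
th=np.radians(42)
# plate n = a cos + up' sin ; 
up=np.cross(jz,ay); up=up if up[2]>0 else -up
n=ay*np.cos(th)+up*np.sin(th); x=up*np.cos(th)-ay*np.sin(th)
print('n',n,'x',x)
for sx,sy in((1,1),(1,-1),(-1,1),(-1,-1)):
    P=g+60*sx*x+30*sy*jz+6*n; print(sx,sy,P.round(1),'side',np.round(proj(S,P),1),'top',np.round(proj(T,P),1))
"
```

```text
(array([509.42427738, -43.54704478, 239.70852317]), np.float64(2.257997093577641)) (array([447.9713189 , -43.30680254, 242.98311871]), np.float64(1.1788103615504089))
[478.39622082 -18.67060334 174.03739248] [-1.56027626  1.01272339 -1.57788133]
n [0.01479413 0.98461759 0.17409579] x [-0.00827208 -0.17398837  0.98471296]
1 1 [507.6 -42.3 246. ] side [251.  143.8] top [242.9 191.8]
1 -1 [447.6 -41.4 245.6] side [272.4 157. ] top [242.6 218.8]
-1 1 [508.6 -21.5 127.8] side [245.  192.3] top [236.3 197.4]
-1 -1 [448.6 -20.5 127.5] side [264.8 206.1] top [235.9 221.7]
```

```bash
python3 -c "
from snap import *
where();go([478,-17-.174*130,10+.985*130],-1.5,58);go([478,-17-.174*72,10+.985*72],-1.5,58);go([478,-17-.174*63,10+.985*63],-1.5,58)
"
```

```text
grasp [478.  -37.3 185.7] a [ 0.017  0.848 -0.53 ] tilt 58.0 jaw yaw -0.9 z [ 1.    -0.016  0.006]
tcp now [478.4 -18.7 174. ] t 4.92 w 59.1 F [-0.3  1.1 -2.7] q [ 1.08  1.04 -0.91  1.88 -0.25  0.88  0.52]
target tcp [478.5 -21.  126.4] d(cm) [ 0.01 -0.23 -4.76] rv [-0.     0.006 -0.01 ] deg 0.7
tcp now [478.4 -18.7 174. ] t 4.92 w 59.1 F [-0.3  1.1 -2.7] q [ 1.08  1.04 -0.91  1.88 -0.25  0.88  0.52]
target tcp [478.5 -10.9  69.3] d(cm) [ 1.000e-02  7.800e-01 -1.048e+01] rv [-0.     0.006 -0.01 ] deg 0.7
tcp now [478.4 -18.7 174. ] t 4.92 w 59.1 F [-0.3  1.1 -2.7] q [ 1.08  1.04 -0.91  1.88 -0.25  0.88  0.52]
target tcp [478.5  -9.3  60.4] d(cm) [ 1.000e-02  9.400e-01 -1.136e+01] rv [-0.     0.006 -0.01 ] deg 0.7
```

servo_tool --increments '[{"dx":0,"dy":-0.3,"dz":-2.4,"ax":0,"ay":0,"az":-0.01,"claw":1},{"dx":0,"dy":-0.2,"dz":-4.8,"ax":0,"ay":0.006,"az":-0.01,"claw":1},{"dx":0,"dy":0.1,"dz":-6.5,"ax":0,"ay":0.006,"az":-0.01,"claw":1},{"dx":0,"dy":0.4,"dz":-8,"ax":0,"ay":0.006,"az":-0.01,"claw":1},{"dx":0,"dy":0.4,"dz":-8,"ax":0,"ay":0.006,"az":-0.01,"claw":1},{"dx":0,"dy":0.4,"dz":-8,"ax":0,"ay":0.006,"az":-0.01,"claw":1}]'

```text
clock: 5.42
eef_pos: [479.9, -16.9, 95.8]
tool_rot: [-1.565, 1.011, -1.594]
force: [0.4, 0.1, -1.4]
width: 59.3
```

```bash
python3 -c "
from snap import *
where();go([478,-17-.174*63,10+.985*63],-1.5,58)
snap('hold2',(215,170,90,100),(205,165,80,80),k=5)
"
```

```text
grasp [479.3 -35.6 107.5] a [ 0.026  0.847 -0.531] tilt 57.9 jaw yaw -1.6 z [ 1.    -0.029  0.003]
tcp now [479.9 -16.9  95.8] t 5.42 w 59.3 F [ 0.4  0.1 -1.4] q [ 1.05  1.16 -0.85  1.88 -0.2   0.78  0.57]
target tcp [478.5  -9.3  60.4] d(cm) [-0.14  0.76 -3.54] rv [0.002 0.003 0.003] deg 0.3
```

View pics/hold2.png

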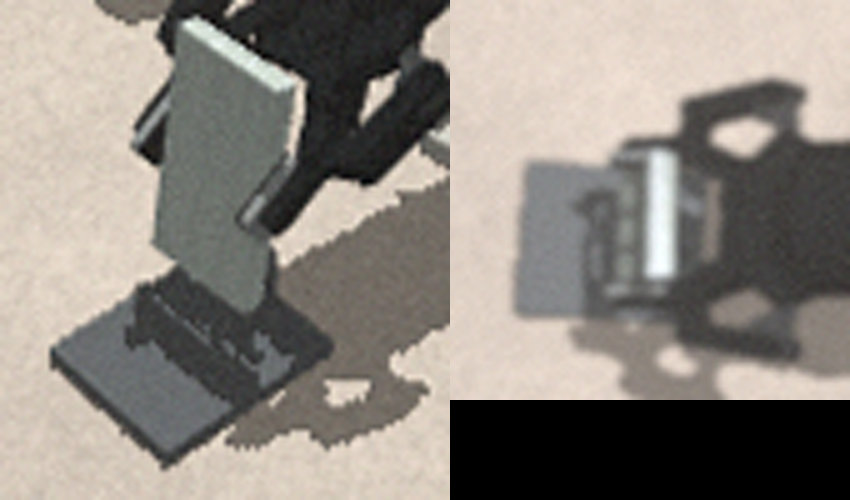

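servo_tool --increments '[{"dx":-0.1,"dy":0.2,"dz":-0.8,"ax":0,"ay":0,"az":0,"claw":1},{"dx":-0.1,"dy":0.4,"dz":-1.6,"ax":0,"ay":0,"az":0,"claw":1},{"dx":-0.1,"dy":0.5,"dz":-2.4,"ax":0,"ay":0,"az":0,"claw":1},{"dx":-0.1,"dy":0.6,"dz":-3.0,"ax":0,"ay":0,"az":0,"claw":1},{"dx":-0.1,"dy":0.7,"dz":-3.3,"ax":0,"ay":0,"az":0,"claw":1},{"dx":-0.1,"dy":0.7,"dz":-3.3,"ax":0,"ay":0,"az":0,"claw":1}]'

```text
clock: 6.02
eef_pos: [478.7, -10.3, 61.8]
tool_rot: [-1.566, 1.013, -1.597]
force: [-0.9, -0.1, -1.8]
width: 59.4
```

```bash
python3 -c "
from snap import *
where();go([478,-17-.174*63,10+.985*63],-1.5,58)
snap('hold3',(215,170,90,100),(205,165,80,80),k=5)
"
```

```text
grasp [478.1 -28.9  73.4] a [ 0.027  0.848 -0.53 ] tilt 58.0 jaw yaw -1.7 z [ 1.    -0.031  0.002]
tcp now [478.7 -10.3  61.8] t 6.02 w 59.4 F [-0.9 -0.1 -1.8] q [ 1.03  1.22 -0.83  1.88 -0.19  0.73  0.59]
target tcp [478.5  -9.3  60.4] d(cm) [-0.03  0.1  -0.14] rv [-0.     0.002  0.004] deg 0.3
```

View pics/hold3.png

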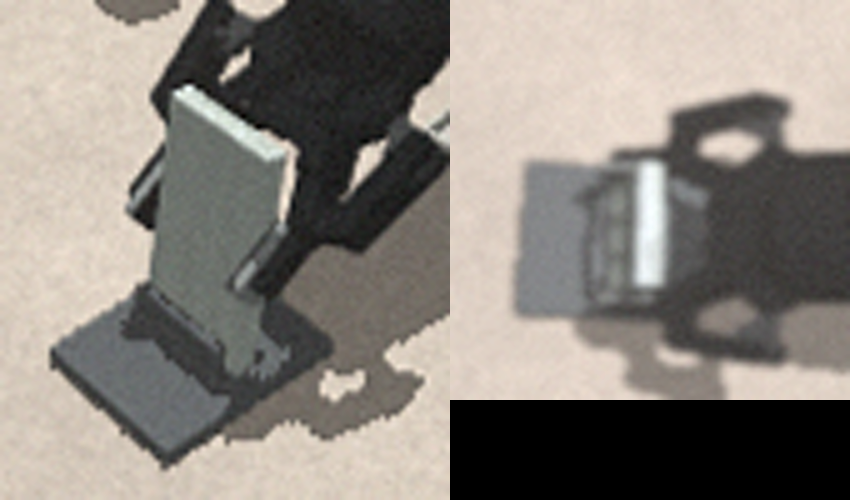

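The plate is in the slot, no contact force yet. I'll lower it gently until it touches.

servo_tool --increments '[{"dx":0,"dy":0,"dz":-0.1,"ax":0,"ay":0,"az":0,"claw":1},{"dx":0,"dy":0,"dz":-0.2,"ax":0,"ay":0,"az":0,"claw":1},{"dx":0,"dy":0,"dz":-0.3,"ax":0,"ay":0,"az":0,"claw":1},{"dx":0,"dy":0,"dz":-0.3,"ax":0,"ay":0,"az":0,"claw":1}]'

```text
clock: 6.45
eef_pos: [479.2, -10.5, 61.0]
tool_rot: [-1.563, 1.013, -1.594]
force: [-1.1, -3.9, 6.4]
width: 59.0
```

servo_tool --increments '[{"dx":0,"dy":0,"dz":0.1,"ax":0,"ay":0,"az":0,"claw":0.2},{"dx":0,"dy":0,"dz":0.1,"ax":0,"ay":0,"az":0,"claw":-0.5},{"dx":0,"dy":0,"dz":0.1,"ax":0,"ay":0,"az":0,"claw":-1},{"dx":0,"dy":0,"dz":0.1,"ax":0,"ay":0,"az":0,"claw":-1},{"dx":0,"dy":0,"dz":0.1,"ax":0,"ay":0,"az":0,"claw":-1},{"dx":0,"dy":0,"dz":0.1,"ax":0,"ay":0,"az":0,"claw":-1}]'

```text
clock: 6.95
eef_pos: [478.9, -10.6, 60.3]
tool_rot: [-1.564, 1.012, -1.596]
force: [0.9, 1.1, 0.6]
width: 85.0
```

```bash
python3 -c "
from snap import *
where()
snap('hold4',(215,170,90,100),(205,165,80,80),k=5)
"
```

```text
grasp [478.3 -29.2  72. ] a [ 0.028  0.847 -0.53 ] tilt 58.0 jaw yaw -1.7 z [ 1.    -0.03   0.003]
```

View pics/hold4.png

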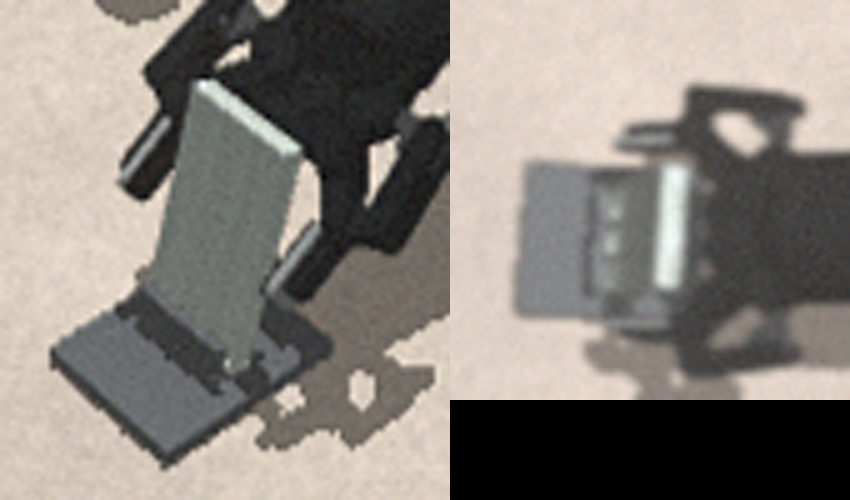

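servo_tool --increments '[{"dx":0,"dy":-1.0,"dz":0.7,"ax":0,"ay":0,"az":0,"claw":-1},{"dx":0,"dy":-2.4,"dz":1.6,"ax":0,"ay":0,"az":0,"claw":-1},{"dx":-0.1,"dy":-4,"dz":2.6,"ax":0,"ay":0,"az":0,"claw":-1},{"dx":-0.2,"dy":-6,"dz":3.9,"ax":0,"ay":0,"az":0,"claw":-1},{"dx":-0.3,"dy":-8,"dz":6,"ax":0,"ay":0,"az":0,"claw":-1},{"dx":-0.3,"dy":-9,"dz":9,"ax":0,"ay":0,"az":0,"claw":-1},{"dx":-0.3,"dy":-10,"dz":12,"ax":-0.1,"ay":0,"az":0,"claw":-1},{"dx":-0.3,"dy":-10,"dz":15,"ax":-0.2,"ay":0,"az":0,"claw":-1}]'

```text
clock: 7.72
eef_pos: [476.4, -114.6, 209.3]
tool_rot: [-1.559, 0.809, -1.6]
force: [0.3, -0.6, 1.3]
width: 85.1
```

```bash
python3 -c "
from snap import *
where()
snap('hold5',(215,160,90,110),(205,175,70,70),k=5)
"
```

```text
grasp [ 475.7 -130.5  224.5] a [ 0.032  0.723 -0.69 ] tilt 46.3 jaw yaw -2.1 z [ 0.999 -0.037  0.008]
```

View pics/hold5.png

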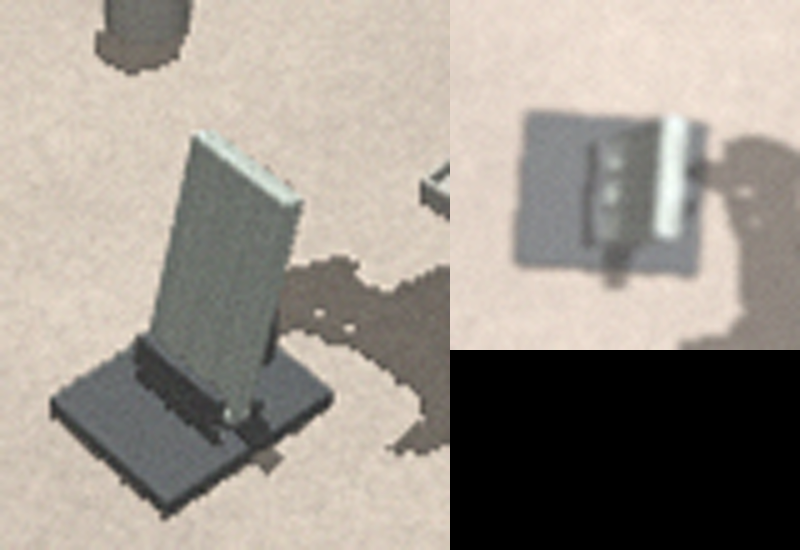

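```bash
cat > zoom.py <<'E'
from h import *
def zoom(img,x,y,w,h,k,name,g=None):
    c=cv2.resize(img[y:y+h,x:x+w],None,fx=k,fy=k,interpolation=cv2.INTER_CUBIC).astype(float)
    lo,hi=np.percentile(c,1),np.percentile(c,90)
    if g: lo,hi=g
    c=np.clip((c-lo)/(hi-lo)*230,0,255).astype('uint8').copy()
    for i in range(0,w,5):
        cv2.line(c,(int((i+.5)*k),0),(int((i+.5)*k),8),(255,0,0),1);cv2.putText(c,str(x+i),(int((i+.5)*k)-12,22),0,.4,(255,0,0),1)
    for i in range(0,h,5):
        cv2.line(c,(0,int((i+.5)*k)),(8,int((i+.5)*k)),(255,0,0),1);cv2.putText(c,str(y+i),(10,int((i+.5)*k)+4),0,.4,(255,0,0),1)
    save(name,c)
E
python3 -c "
from zoom import *
import pickle
im=pickle.load(open('hold5.pkl','rb'))
zoom(im['side']['color'],235,180,50,75,8,'z5s.png');zoom(im['top']['color'],222,192,40,40,15,'z5t.png')
"
```

```text
(no output)
```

View pics/z5s.png

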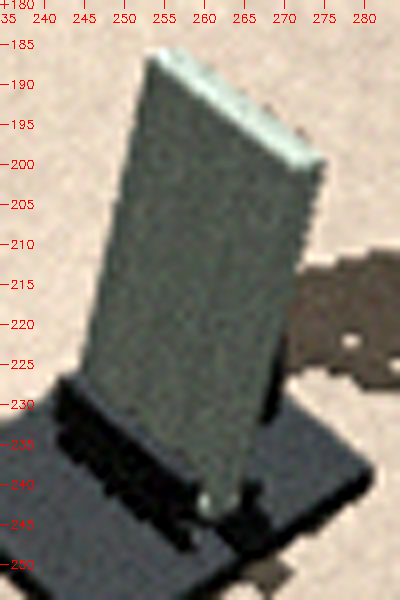

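View pics/z5t.png

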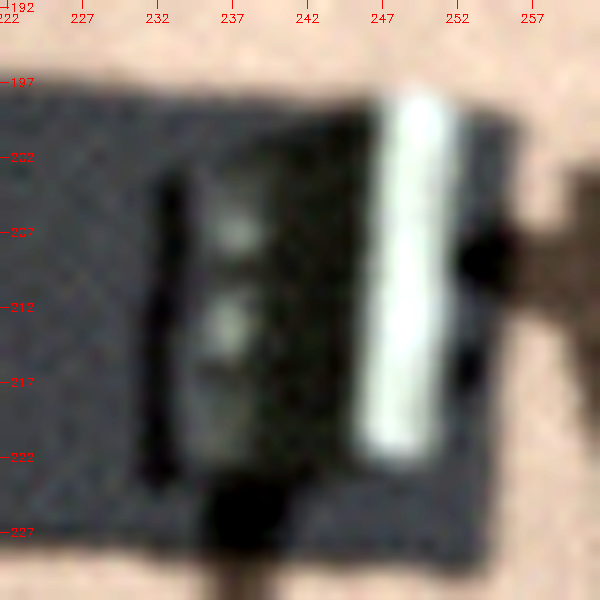

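```bash
python3 -c "
from snap import *
im=pickle.load(open('hold5.pkl','rb'));T,S=im['top'],im['side']
c=lambda p:(p[0]-.85,p[1]-.85); ct=lambda p:(p[0]-.5,p[1]+.5)
A=tri(T,ct((246.7,197.6)),S,c((253.25,187.25)));B=tri(T,ct((245.4,222.3)),S,c((272.25,200.75)));print(A,B)
for z in(10,13): print('bot',z,onz(S,*c((261,243.9)),z))
m=(A[0]+B[0])/2;print(m, np.degrees(np.arctan2(*(A[0]-B[0])[[1,0]])), np.linalg.norm(A[0]-B[0]))
# left edge line pt at wall: visible at (245,226) side
for L in (14,16,18,20):
  l=np.radians(L); x=np.array([0,-np.sin(l),np.cos(l)]);n=np.array([0,np.cos(l),np.sin(l)])
  j=np.array([1,np.tan(np.radians(-3)),0])
  bot=m-120*x; print(L,'bottom face mid',bot.round(1),'centre',(m-60*x-6*n).round(1),'pred side BR',np.round(proj(S,bot-30*j)+np.array([.85,.85]),1))
"
```

```text
(array([507.6938316 , -44.98864526, 129.98018394]), np.float64(3.0064650028456947)) (array([446.94743659, -41.44366045, 131.81979364]), np.float64(3.9028374976354496))
bot 10 [458.11179127 -14.53540091  10.        ]
bot 13 [456.21154551 -12.65197081  13.        ]
[477.3206341  -43.21615286 130.89998879] -3.3398289316477507 60.87754584430663
14 bottom face mid [477.3 -14.2  14.5] centre [477.3 -34.5  71.2] pred side BR [263.8 245.5]
16 bottom face mid [477.3 -10.1  15.5] centre [477.3 -32.4  71.6] pred side BR [262.5 246.2]
18 bottom face mid [477.3  -6.1  16.8] centre [477.3 -30.4  72. ] pred side BR [261.3 246.8]
20 bottom face mid [477.3  -2.2  18.1] centre [477.3 -28.3  72.5] pred side BR [260.  247.4]
```

```bash
python3 -c "
from plan import *
go([477,-30,250],-2.5,0);go([477,45,190],-2.5,-40)"
```

```text
tcp now [ 479.2 -108.1  218.1] t 7.82 w 85.5 F [-0.2  0.7  0.1] q [ 1.11  0.85 -0.85  1.78 -0.18  1.03  0.47]
target tcp [477. -30. 228.] d(cm) [-0.22  7.81  0.99] rv [-0.803  0.047 -0.027] deg 46.1
tcp now [ 479.2 -108.1  218.1] t 7.82 w 85.5 F [-0.2  0.7  0.1] q [ 1.11  0.85 -0.85  1.78 -0.18  1.03  0.47]
target tcp [476.4  30.9 173.1] d(cm) [-0.28 13.9  -4.5 ] rv [-1.501  0.068 -0.031] deg 86.1
```

servo_tool --increments '[{"dx":0,"dy":0.9,"dz":0.7,"ax":-0.11,"ay":0,"az":0,"claw":-1},{"dx":0,"dy":1.8,"dz":1.4,"ax":-0.22,"ay":0.01,"az":0,"claw":-1},{"dx":0,"dy":2.8,"dz":2,"ax":-0.33,"ay":0.02,"az":-0.01,"claw":-1},{"dx":0,"dy":3.8,"dz":2,"ax":-0.44,"ay":0.02,"az":-0.01,"claw":-1},{"dx":-0.1,"dy":4.8,"dz":2,"ax":-0.55,"ay":0.03,"az":-0.02,"claw":-1},{"dx":-0.2,"dy":5.8,"dz":2,"ax":-0.66,"ay":0.04,"az":-0.02,"claw":-1},{"dx":-0.2,"dy":6.8,"dz":2,"ax":-0.77,"ay":0.04,"az":-0.03,"claw":-1},{"dx":-0.2,"dy":7.8,"dz":2,"ax":-0.88,"ay":0.05,"az":-0.03,"claw":-1}]'

```text
clock: 8.48
eef_pos: [473.6, -32.1, 231.5]
tool_rot: [-1.571, -0.075, -1.629]
force: [-0.3, 0.2, -1.2]
width: 85.2
```

```bash
python3 -c "
from plan import *
where();go([477,45,190],-2.5,-40)"
```

```text
grasp [473.7 -30.4 253.4] a [-0.004 -0.075 -0.997] tilt -4.3 jaw yaw -3.3 z [ 0.998 -0.058  0.   ]
tcp now [473.6 -32.1 231.5] t 8.48 w 85.2 F [-0.3  0.2 -1.2] q [ 0.28  0.41 -0.45  1.98  0.34  0.83 -0.43]
target tcp [476.4  30.9 173.1] d(cm) [ 0.28  6.3  -5.83] rv [-0.623  0.032  0.014] deg 35.7
```

servo_tool --increments '[{"dx":0,"dy":1.4,"dz":0,"ax":-0.11,"ay":0.01,"az":0,"claw":-1},{"dx":0,"dy":2.8,"dz":0,"ax":-0.22,"ay":0.01,"az":0,"claw":-1},{"dx":0.1,"dy":4.2,"dz":-0.5,"ax":-0.33,"ay":0.02,"az":0,"claw":-1},{"dx":0.2,"dy":5.4,"dz":-1.5,"ax":-0.44,"ay":0.02,"az":0.01,"claw":-1},{"dx":0.3,"dy":6.3,"dz":-3,"ax":-0.55,"ay":0.03,"az":0.01,"claw":-1},{"dx":0.3,"dy":6.3,"dz":-4.5,"ax":-0.62,"ay":0.03,"az":0.01,"claw":-1},{"dx":0.3,"dy":6.3,"dz":-5.8,"ax":-0.62,"ay":0.03,"az":0.01,"claw":-1},{"dx":0.3,"dy":6.3,"dz":-5.8,"ax":-0.62,"ay":0.03,"az":0.01,"claw":-1}]'

```text
clock: 9.15
eef_pos: [475.2, 30.8, 169.5]
tool_rot: [-1.579, -0.691, -1.612]
force: [-0.6, -0.1, -0.4]
width: 85.3
```

```bash
python3 -c "
from snap import *
where();go([477.3,-33.4+64,71.4+77],-2.5,-40)
snap('g2',(200,110,120,150),(205,165,70,70),k=4)"
```

```text
grasp [475.9  44.8 186.5] a [-0.034 -0.637 -0.77 ] tilt -39.6 jaw yaw -2.6 z [ 0.999 -0.046 -0.006]
tcp now [475.2  30.8 169.5] t 9.15 w 85.3 F [-0.6 -0.1 -0.4] q [-0.38  0.7  -0.24  1.92  0.76  1.16 -1.17]
target tcp [476.7  16.5 131.5] d(cm) [ 0.15 -1.44 -3.8 ] rv [-0.007 -0.006  0.002] deg 0.5
```

View pics/g2.png

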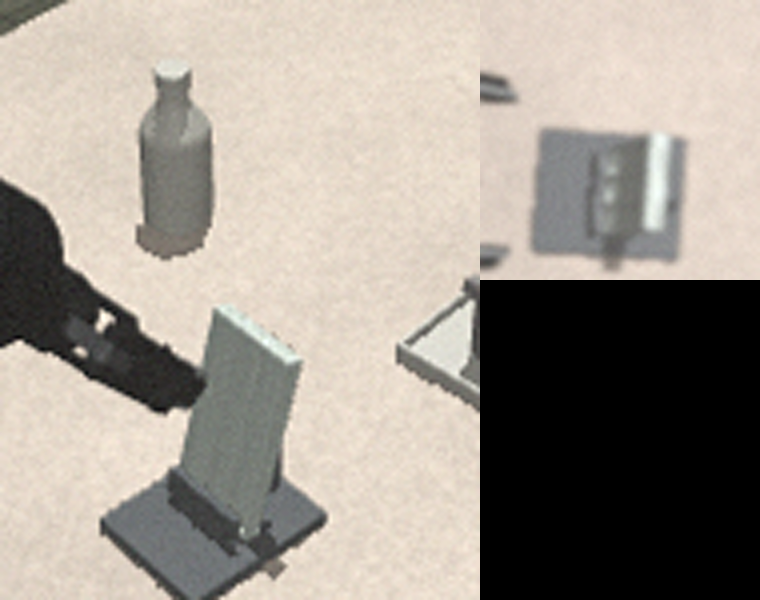

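servo_tool --increments '[{"dx":0.1,"dy":-0.7,"dz":-1.9,"ax":0,"ay":0,"az":0,"claw":-1},{"dx":0.2,"dy":-1.4,"dz":-3.7,"ax":-0.01,"ay":-0.01,"az":0,"claw":-1},{"dx":0.2,"dy":-3,"dz":-5.6,"ax":-0.01,"ay":-0.01,"az":0,"claw":-1},{"dx":0.2,"dy":-4.6,"dz":-7.5,"ax":-0.01,"ay":-0.01,"az":0,"claw":-1},{"dx":0.2,"dy":-4.6,"dz":-7.5,"ax":-0.01,"ay":-0.01,"az":0,"claw":-1}]'

```text
clock: 9.67
eef_pos: [477.4, -21.8, 97.6]
tool_rot: [-1.559, -0.704, -1.635]
force: [-0.4, -0.8, 0.6]
width: 85.3
```

```bash
python3 -c "
from snap import *
where();go([477.3,-33.4,71.4],-2.5,-40)
snap('g3',(200,140,110,120),(205,165,70,70),k=4)"
```

```text
grasp [478.   -7.6 114.3] a [-0.03  -0.646 -0.762] tilt -40.3 jaw yaw -3.2 z [ 0.998 -0.057  0.009]
tcp now [477.4 -21.8  97.6] t 9.67 w 85.3 F [-0.4 -0.8  0.6] q [-0.34  0.81 -0.17  2.    0.9   1.   -1.29]
target tcp [476.7 -47.5  54.5] d(cm) [-0.07 -2.57 -4.3 ] rv [0.006 0.009 0.013] deg 1.0
```

View pics/g3.png

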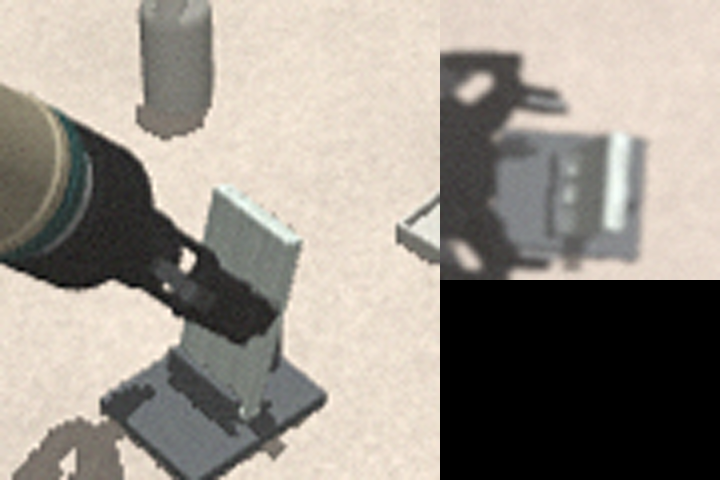

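servo_tool --increments '[{"dx":0,"dy":-0.7,"dz":-1.1,"ax":0.01,"ay":0.01,"az":0.01,"claw":-1},{"dx":0,"dy":-1.4,"dz":-2.3,"ax":0.01,"ay":0.01,"az":0.01,"claw":-1},{"dx":-0.1,"dy":-2.1,"dz":-3.5,"ax":0.01,"ay":0.01,"az":0.01,"claw":-1},{"dx":-0.1,"dy":-2.6,"dz":-4.3,"ax":0.01,"ay":0.01,"az":0.01,"claw":-1},{"dx":-0.1,"dy":-2.6,"dz":-4.3,"ax":0.01,"ay":0.01,"az":0.01,"claw":-1}]'

```text
clock: 10.18
eef_pos: [477.5, -43.0, 54.0]
tool_rot: [-1.571, -0.691, -1.611]
force: [-0.4, 0.2, 0.9]
width: 85.7
```

```bash
python3 -c "
from snap import *
where();go([477.3,-33.4,71.4],-2.5,-40)
snap('g4',(200,140,110,120),(205,165,70,70),k=4)"
```

```text
grasp [478.1 -29.   70.9] a [-0.026 -0.637 -0.77 ] tilt -39.6 jaw yaw -2.3 z [ 0.999 -0.04  -0.   ]
tcp now [477.5 -43.   54. ] t 10.18 w 85.7 F [-0.4  0.2  0.9] q [-0.32  0.88 -0.14  2.03  0.98  0.9  -1.35]
target tcp [476.7 -47.5  54.5] d(cm) [-0.08 -0.45  0.06] rv [-0.007 -0.    -0.003] deg 0.4
```

View pics/g4.png

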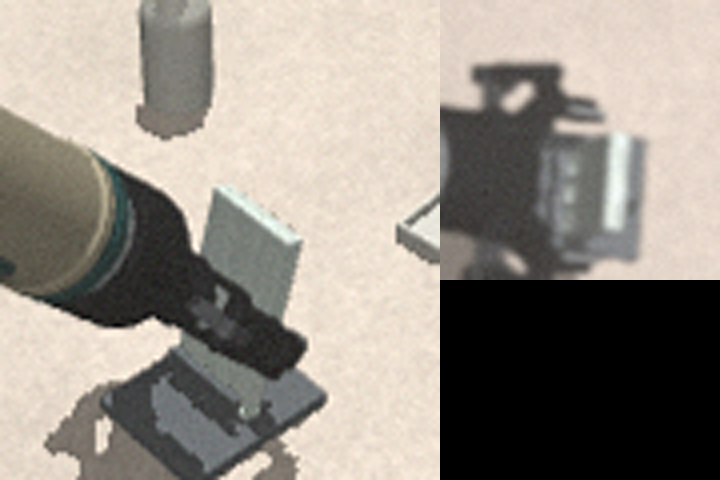

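servo_tool --increments '[{"dx":-0.1,"dy":-0.4,"dz":0,"ax":0,"ay":0,"az":0,"claw":-1},{"dx":-0.1,"dy":-0.4,"dz":0,"ax":0,"ay":0,"az":0,"claw":1},{"dx":-0.1,"dy":-0.4,"dz":0,"ax":0,"ay":0,"az":0,"claw":1},{"dx":-0.1,"dy":-0.4,"dz":0,"ax":0,"ay":0,"az":0,"claw":1},{"dx":-0.1,"dy":-0.4,"dz":0,"ax":0,"ay":0,"az":0,"claw":1},{"dx":-0.1,"dy":-0.4,"dz":0,"ax":0,"ay":0,"az":0,"claw":1},{"dx":-0.1,"dy":-0.4,"dz":0,"ax":0,"ay":0,"az":0,"claw":1}]'

```text
clock: 10.87
eef_pos: [477.3, -45.2, 55.1]
tool_rot: [-1.569, -0.691, -1.61]
force: [-1.0, 2.7, 6.3]
width: 58.9
```

```bash
python3 -c "
from snap import *
where();go([477.3,-33.4,71.4],-2.5,-40)
snap('g5',(200,140,110,120),(205,165,70,70),k=4)"
```

```text
grasp [477.8 -31.2  72.1] a [-0.023 -0.637 -0.771] tilt -39.5 jaw yaw -2.2 z [ 0.999 -0.038  0.001]
tcp now [477.3 -45.2  55.1] t 10.87 w 58.9 F [-1.   2.7  6.3] q [-0.31  0.87 -0.14  2.04  0.99  0.9  -1.35]
target tcp [476.7 -47.5  54.5] d(cm) [-0.06 -0.23 -0.06] rv [-0.008  0.002 -0.006] deg 0.5
```

View pics/g5.png

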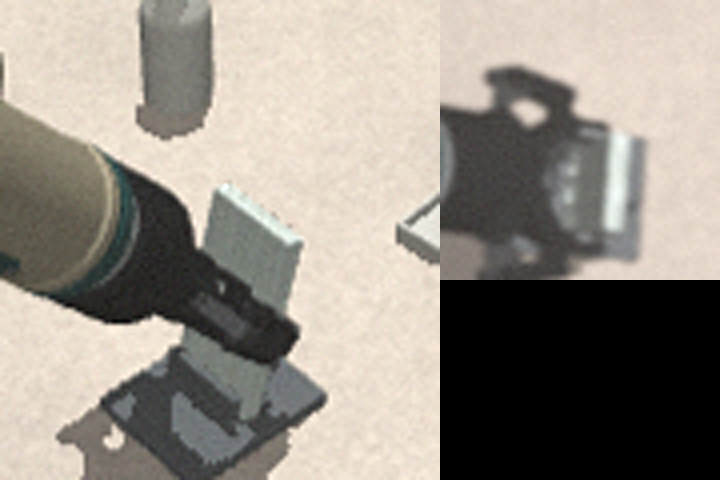

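Gripped at 58.9 mm. Lifting along the slot.

servo_tool --increments '[{"dx":0,"dy":-0.1,"dz":0.6,"ax":0,"ay":0,"az":0,"claw":1},{"dx":0,"dy":-0.4,"dz":1.8,"ax":0,"ay":0,"az":0,"claw":1},{"dx":0,"dy":-0.8,"dz":3.6,"ax":0,"ay":0,"az":0,"claw":1},{"dx":0,"dy":-1.3,"dz":6,"ax":0,"ay":0,"az":0,"claw":1},{"dx":0,"dy":-1.6,"dz":8.5,"ax":0,"ay":0,"az":0,"claw":1},{"dx":0,"dy":-1.6,"dz":11,"ax":0,"ay":0,"az":0,"claw":1},{"dx":0,"dy":-1.6,"dz":13,"ax":0,"ay":0,"az":0,"claw":1},{"dx":0,"dy":-1.6,"dz":13,"ax":0,"ay":0,"az":0,"claw":1}]'

```text
clock: 11.63
eef_pos: [478.2, -62.0, 188.4]
tool_rot: [-1.562, -0.689, -1.616]
force: [0.4, -0.3, -2.4]
width: 59.3
```

```bash
python3 -c "
from snap import *
where();print(read_state()['force'])
snap('g6',(200,80,110,150),(205,165,70,70),k=4)"
```

```text
grasp [478.7 -48.  205.3] a [-0.02  -0.635 -0.772] tilt -39.5 jaw yaw -2.3 z [ 0.999 -0.04   0.007]
[ 0.35947994 -0.32369272 -2.42297005]
```

View pics/g6.png

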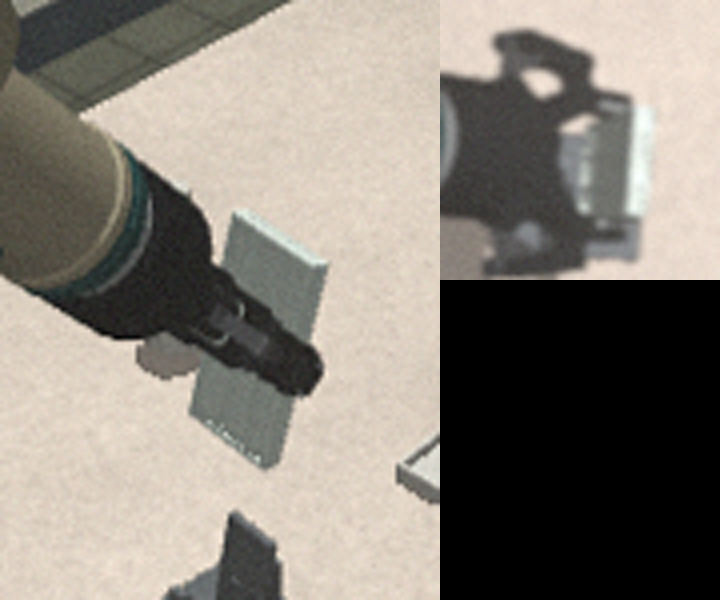

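```bash
python3 -c "
from snap import *
go([468,110,220],5,0);go([450,268,150],12.1,35.5)
d=pickle.load(open('im0.pkl','rb'));T,S=d['top'],d['side']
C=[onz(S,p[0]-.85,p[1]-.85,14) for p in [(101.9,343.9),(165.6,278.6),(211.1,303.6)]]; print((C[0]+C[2])/2)
C=[onz(T,p[0]-.5,p[1]+.5,14) for p in [(94.8,210.2),(160.6,195.9),(169.2,238.9),(103.8,253.6)]];print(np.mean(C,0))
"
```

```text
tcp now [477.1 -61.8 185.2] t 11.73 w 58.7 F [-0.2  0.1 -2.3] q [-0.25  0.63 -0.19  2.01  0.85  1.07 -1.1 ]
target tcp [468. 110. 198.] d(cm) [-0.91 17.18  1.28] rv [0.689 0.019 0.122] deg 40.1
tcp now [477.1 -61.8 185.2] t 11.73 w 58.7 F [-0.2  0.1 -2.3] q [-0.25  0.63 -0.19  2.01  0.85  1.07 -1.1 ]
target tcp [447.3 280.5 132.1] d(cm) [-2.97 34.23 -5.31] rv [1.307 0.115 0.215] deg 76.2
[455.1709014  271.55370515  14.        ]
[448.32459458 267.21084234  14.        ]
```

servo_tool --increments '[{"dx":-0.1,"dy":2.1,"dz":0.5,"ax":0.09,"ay":0,"az":0.01,"claw":1},{"dx":-0.2,"dy":4.2,"dz":1,"ax":0.18,"ay":0,"az":0.03,"claw":1},{"dx":-0.3,"dy":6.4,"dz":1.3,"ax":0.27,"ay":0.01,"az":0.05,"claw":1},{"dx":-0.4,"dy":8.6,"dz":1.3,"ax":0.35,"ay":0.01,"az":0.06,"claw":1},{"dx":-0.5,"dy":10.8,"dz":1.3,"ax":0.43,"ay":0.01,"az":0.08,"claw":1},{"dx":-0.7,"dy":13,"dz":1.3,"ax":0.52,"ay":0.02,"az":0.1,"claw":1},{"dx":-0.8,"dy":15.2,"dz":1.3,"ax":0.61,"ay":0.02,"az":0.11,"claw":1},{"dx":-0.9,"dy":17.2,"dz":1.3,"ax":0.69,"ay":0.02,"az":0.12,"claw":1}]'

```text
clock: 12.4
eef_pos: [467.1, 110.9, 196.7]
tool_rot: [-1.575, 0.003, -1.483]
force: [-0.5, -0.6, -1.8]
width: 58.5
```

```bash
python3 -c "
from snap import *
where();go([450,268,150],12.1,35.5)
"
```

```text
grasp [467.2 110.8 218.7] a [-0.005  0.003 -1.   ] tilt 0.2 jaw yaw 5.0 z [ 0.996  0.088 -0.004]
tcp now [467.1 110.9 196.7] t 12.4 w 58.5 F [-0.5 -0.6 -1.8] q [ 0.1   0.49 -0.55  2.    0.36  0.75 -0.58]
target tcp [447.3 280.5 132.1] d(cm) [-1.98 16.96 -6.46] rv [0.611 0.088 0.118] deg 36.0
```

servo_tool --increments '[{"dx":-0.2,"dy":2.1,"dz":0,"ax":0.08,"ay":0.01,"az":0.01,"claw":1},{"dx":-0.4,"dy":4.2,"dz":0,"ax":0.16,"ay":0.02,"az":0.03,"claw":1},{"dx":-0.7,"dy":6.3,"dz":-0.5,"ax":0.24,"ay":0.03,"az":0.05,"claw":1},{"dx":-1,"dy":8.5,"dz":-1,"ax":0.32,"ay":0.05,"az":0.06,"claw":1},{"dx":-1.2,"dy":10.6,"dz":-1.8,"ax":0.4,"ay":0.06,"az":0.08,"claw":1},{"dx":-1.5,"dy":12.7,"dz":-3,"ax":0.48,"ay":0.07,"az":0.1,"claw":1},{"dx":-1.7,"dy":14.8,"dz":-4.5,"ax":0.56,"ay":0.08,"az":0.11,"claw":1},{"dx":-2,"dy":17,"dz":-6,"ax":0.611,"ay":0.09,"az":0.12,"claw":1}]'

```text
clock: 13.07
eef_pos: [447.6, 278.7, 134.9]
tool_rot: [-1.576, 0.619, -1.364]
force: [0.7, -1.0, -3.3]
width: 58.6
```

```bash
python3 -c "
from snap import *
where();go([450,268,140],12.1,35.5)
"
```

```text
grasp [450.3 266.2 152.8] a [-0.124  0.567 -0.814] tilt 34.9 jaw yaw 12.0 z [ 0.978  0.208 -0.004]
tcp now [447.6 278.7 134.9] t 13.07 w 58.6 F [ 0.7 -1.  -3.3] q [ 0.36  0.86 -0.93  2.05  0.1   0.4  -0.2 ]
target tcp [447.3 280.5 122.1] d(cm) [-0.03  0.18 -1.28] rv [ 0.001 -0.004  0.002] deg 0.3
```

Reached above the tray. Checking plate attitude and alignment.

```bash
python3 -c "
from snap import *
from zoom import *
im=snap('t1',(80,180,150,204),(80,170,100,100),k=3)
zoom(im['side']['color'],105,215,85,85,7,'t1s.png');zoom(im['top']['color'],95,190,80,70,9,'t1t.png')
"
```

```text
(no output)
```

View pics/t1.png

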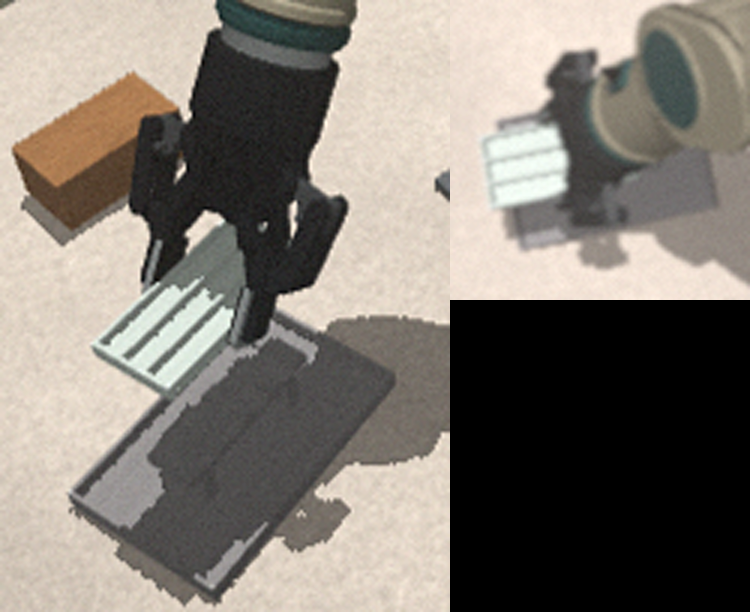

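View pics/t1s.png

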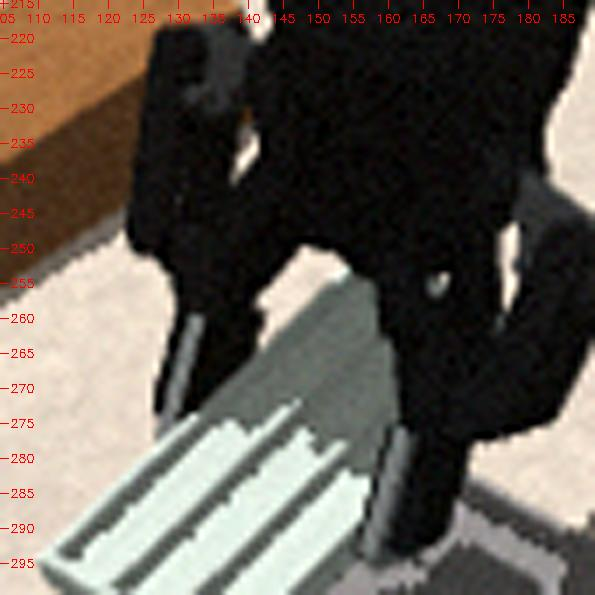

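View pics/t1t.png

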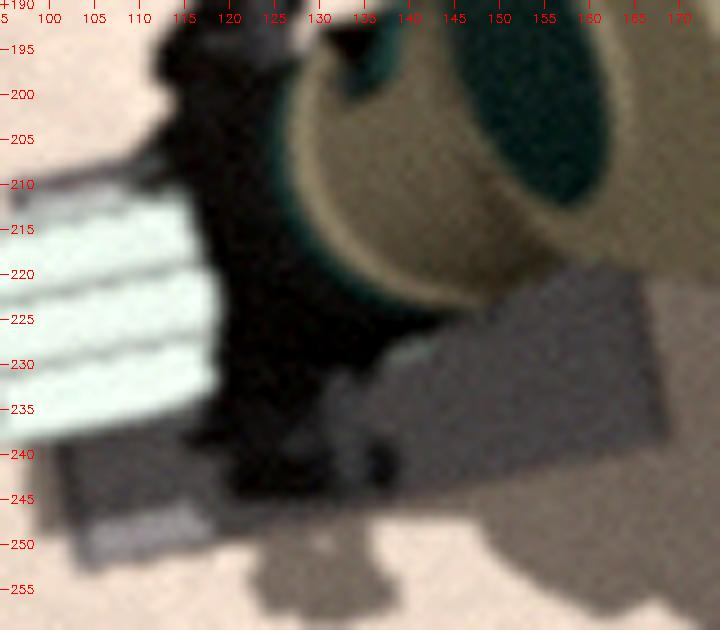

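```bash
python3 -c "
from snap import *
from zoom import *
im=pickle.load(open('t1.pkl','rb'))
zoom(im['side']['color'],103,245,60,72,8,'t1s.png');zoom(im['top']['color'],82,200,64,50,12,'t1t.png')
s=read_state();R0=Ro.from_euler('xyz',s['tool_rot']).as_matrix();ay=R0[:,1];jz=R0[:,2];up=np.cross(jz,ay);up=up if up[2]>0 else -up
# plate frame: theta2=35: -n = a cos + ..., 
th=np.radians(35); h=np.cross(jz,[0,0,1]); 
g=s['eef_pos']-22*ay; print(g, up)
n=-ay*np.cos(th)+up*np.sin(th); x=-(ay*np.sin(th)+up*np.cos(th)); print('n',n,'x',x)
for sx,sy in((-1,1),(-1,-1),(1,1),(1,-1)):
    P=g+60*sx*x+30*sy*jz+6*n; print(sx,sy,P.round(1),'side',np.round(proj(im['side'],P),1),'top',np.round(proj(im['top'],P),1))
"
```

```text
[447.53314947 267.45434986 150.98088899] [-0.16599405  0.79659281  0.58127951]
n [ 0.01280333 -0.00692476  0.99989406] x [ 0.21160631 -0.97730903 -0.00947791]
-1 1 [464.2 332.4 157.2] side [111.8 293.9] top [ 88.3 215.3]
-1 -1 [405.6 319.7 157.9] side [138.3 309.8] top [ 92.6 239.8]
1 1 [489.6 215.1 156.1] side [159.2 248.4] top [137.6 204.5]
1 -1 [431.  202.4 156.7] side [184.7 261.6] top [142.2 228.9]
```

View pics/t1s.png

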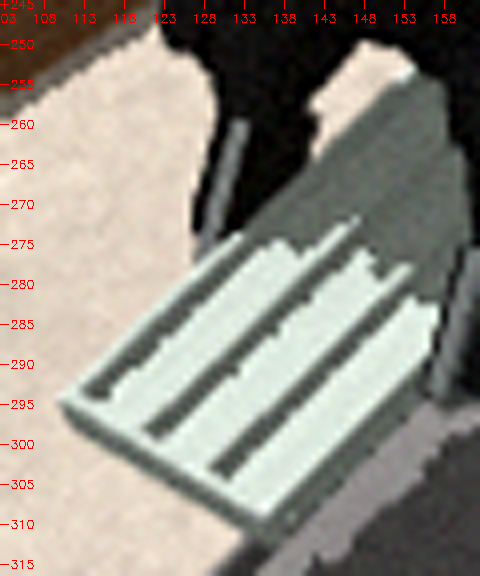

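View pics/t1t.png

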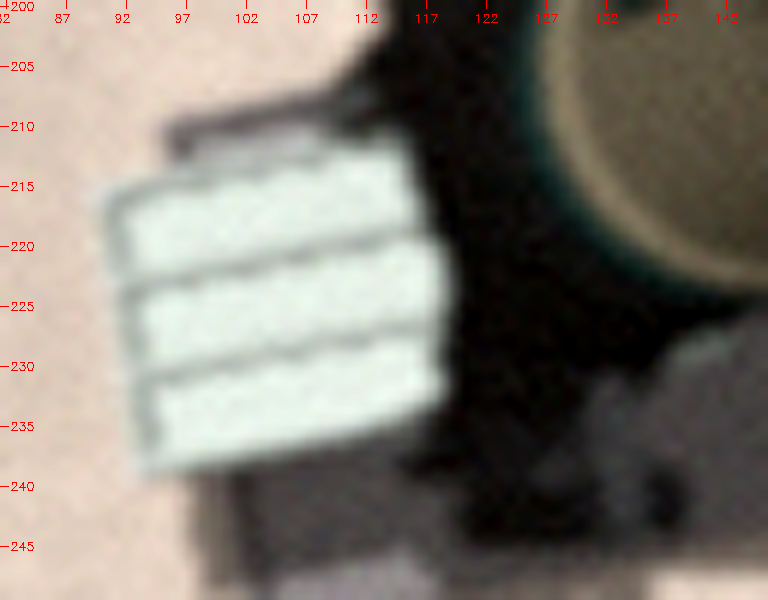

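```bash
python3 -c "
from snap import *
where();go([451,269,75],12.1,35.5)
im=pickle.load(open('t1.pkl','rb'));T,S=im['top'],im['side']
a=tri(T,(90.5,214.5),S,(110,294.75));b=tri(T,(93.6,239.3),S,(135.9,309.5));print(a,b)
"
```

```text
grasp [447.5 267.5 151. ] a [-0.132  0.566 -0.814] tilt 34.8 jaw yaw 12.2 z [ 0.977  0.212 -0.011]
tcp now [444.6 279.9 133.1] t 13.17 w 59.0 F [-0.2 -1.7 -3. ] q [ 0.36  0.87 -0.92  2.05  0.1   0.4  -0.2 ]
target tcp [448.3 281.5  57.1] d(cm) [ 0.37  0.16 -7.6 ] rv [ 0.002 -0.011 -0.002] deg 0.6
(array([468.41568349, 331.9927822 , 149.97888638]), np.float64(5.096816071398493)) (array([408.40714479, 320.07134625, 155.68506863]), np.float64(4.681164686606251))
```

servo_tool --increments '[{"dx":0.1,"dy":0,"dz":-1.5,"ax":0,"ay":0,"az":0,"claw":1},{"dx":0.2,"dy":0.1,"dz":-3,"ax":0,"ay":-0.01,"az":0,"claw":1},{"dx":0.2,"dy":0.1,"dz":-4.5,"ax":0,"ay":-0.01,"az":0,"claw":1},{"dx":0.2,"dy":0.1,"dz":-6,"ax":0,"ay":-0.01,"az":0,"claw":1},{"dx":0.2,"dy":0.1,"dz":-7.0,"ax":0,"ay":-0.01,"az":0,"claw":1},{"dx":0.2,"dy":0.1,"dz":-7.5,"ax":0,"ay":-0.01,"az":0,"claw":1},{"dx":0.2,"dy":0.1,"dz":-7.5,"ax":0,"ay":-0.01,"az":0,"claw":1},{"dx":0.2,"dy":0.1,"dz":-7.5,"ax":0,"ay":-0.01,"az":0,"claw":1}]'

```text
clock: 13.83
eef_pos: [450.1, 281.4, 62.7]
tool_rot: [-1.559, 0.614, -1.352]
force: [-0.0, 0.9, -1.4]
width: 59.1
```

```bash
python3 -c "
from snap import *
from zoom import *
where();go([450,268.5,75],12.1,35.5)
im=snap('t2',(80,180,150,204),(80,170,100,100),k=3)
where()
zoom(im['side']['color'],95,265,75,100,6,'t2s.png');zoom(im['top']['color'],86,195,64,60,10,'t2t.png')
"
```

```text
grasp [452.6 269.   80.7] a [-0.114  0.565 -0.817] tilt 34.7 jaw yaw 12.2 z [0.977 0.211 0.009]
tcp now [450.1 281.4  62.7] t 13.83 w 59.1 F [-0.   0.9 -1.4] q [ 0.3   0.98 -0.83  2.07  0.17  0.26 -0.19]
target tcp [447.3 281.   57.1] d(cm) [-0.27 -0.04 -0.56] rv [ 0.003  0.01  -0.001] deg 0.6
grasp [452.8 269.1  81.1] a [-0.113  0.565 -0.817] tilt 34.7 jaw yaw 12.2 z [0.977 0.211 0.01 ]
```

View pics/t2s.png

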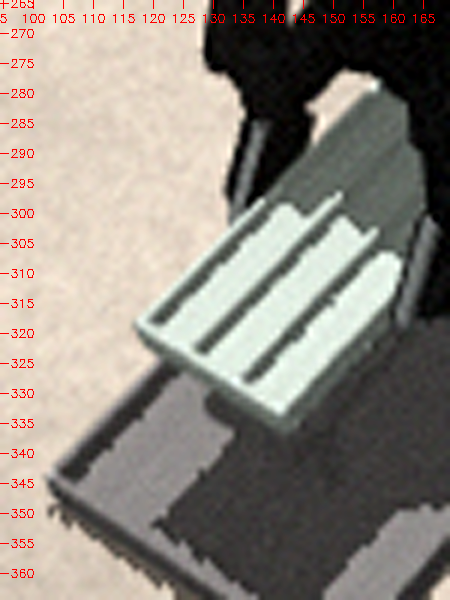

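View pics/t2t.png

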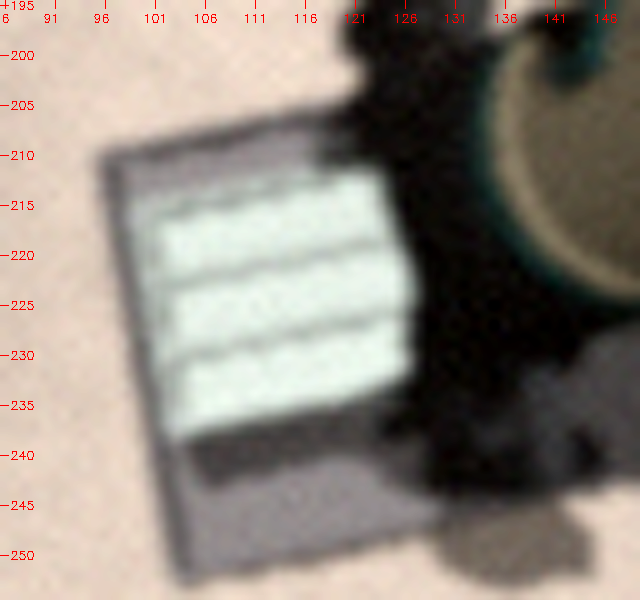

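View pics/t2.png

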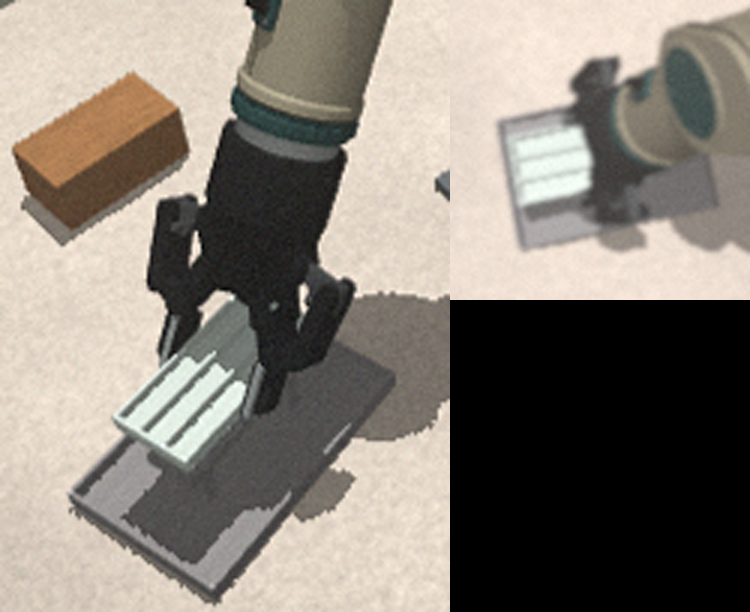

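```bash
python3 -c "
from snap import *
im=pickle.load(open('t2.pkl','rb'));T,S=im['top'],im['side']
u=np.array([np.cos(np.radians(102.1)),np.sin(np.radians(102.1)),0]);w=np.array([-u[1],u[0],0])
pt=[(98.7,215.0),(102.7,238.5)];ps=[(117.3,318.7),(141.7,333.7)]
A=[tri(T,a,S,b) for a,b in zip(pt,ps)];print(A)
E=(A[0][0]+A[1][0])/2;print('tri plate c',E-60*u)
for z in(85,87):
  e=np.mean([onz(T,*p,z) for p in pt],0);f=np.mean([onz(S,*p,z) for p in ps],0);print(z,'top c',(e-60*u).round(1),'side c',(f-60*u).round(1))
  for q,I in((pt,T),(ps,S)):
    d=onz(I,*q[0],z)-onz(I,*q[1],z);print(np.linalg.norm(d),np.degrees(np.arctan2(d[1],d[0])))
# tray end
e=np.mean([onz(T,*p,14) for p in [(95.8,210.0),(103.8,252.7)]],0);print('tray top c',(e-90*u).round(1))
"
```

```text
[(array([471.42945171, 335.2716399 ,  78.68166642]), np.float64(1.3905154448207466)), (array([411.81199969, 322.62954079,  81.97606644]), np.float64(3.4190941639962693))]
tri plate c [454.19783947 270.28359614  80.32886643]
85 top c [453.1 267.7  85. ] side c [452.  272.1  85. ]
61.138234574271756 11.560723495226691
57.63875305785405 12.694264055651784
87 top c [453. 267.  87.] side c [450.7 272.6  87. ]
61.03596680101692 11.560723495226688
57.48438389265847 12.694264055651784
tray top c [451.  264.7  14. ]
```

servo_tool --increments '[{"dx":0,"dy":0,"dz":-0.8,"ax":0,"ay":0,"az":0,"claw":1},{"dx":-0.1,"dy":-0.1,"dz":-1.6,"ax":0,"ay":0,"az":0,"claw":1},{"dx":-0.1,"dy":-0.1,"dz":-2.2,"ax":0,"ay":0,"az":0,"claw":1},{"dx":-0.1,"dy":-0.1,"dz":-2.4,"ax":0,"ay":0,"az":0,"claw":1},{"dx":-0.1,"dy":-0.1,"dz":-2.4,"ax":0,"ay":0,"az":0,"claw":1}]'

```text
clock: 14.35
eef_pos: [449.0, 279.9, 38.2]
tool_rot: [-1.56, 0.615, -1.352]
force: [-0.6, -2.3, -0.6]
width: 59.1
```

```bash
python3 -c "
from snap import *
from zoom import *
where();go([451,268.5,51],12.1,35.2)
im=snap('t3',(80,180,150,204),(80,170,100,100),k=3)
where()
zoom(im['side']['color'],95,265,75,100,6,'t3s.png')
"
```

```text
grasp [451.5 267.5  56.2] a [-0.114  0.565 -0.817] tilt 34.7 jaw yaw 12.2 z [0.978 0.211 0.009]
tcp now [449.  279.9  38.2] t 14.35 w 59.1 F [-0.6 -2.3 -0.6] q [ 0.32  1.05 -0.86  2.08  0.45  0.24 -0.43]
target tcp [448.3 280.9  33. ] d(cm) [-0.07  0.1  -0.52] rv [-0.002  0.009 -0.001] deg 0.5
grasp [451.6 267.7  56.2] a [-0.114  0.565 -0.817] tilt 34.7 jaw yaw 12.2 z [0.978 0.21  0.009]
```

View pics/t3s.png

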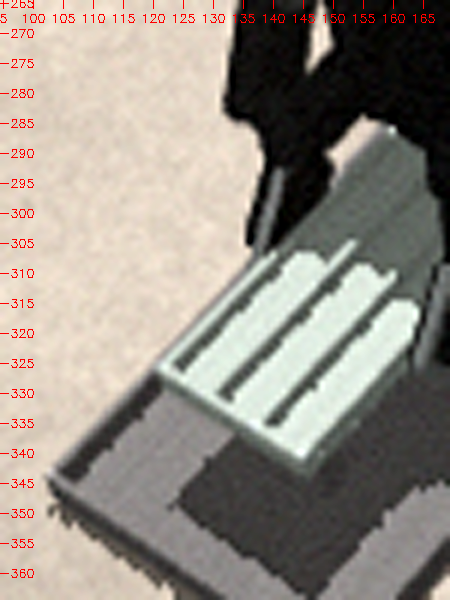

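servo_tool --increments '[{"dx":0,"dy":0,"dz":-0.1,"ax":0,"ay":0,"az":0,"claw":1},{"dx":0,"dy":0,"dz":-0.2,"ax":0,"ay":0,"az":0,"claw":1},{"dx":0,"dy":0,"dz":-0.3,"ax":0,"ay":0,"az":0,"claw":1},{"dx":0,"dy":0,"dz":-0.3,"ax":0,"ay":0,"az":0,"claw":1}]'

```text
clock: 14.78
eef_pos: [449.2, 280.3, 37.7]
tool_rot: [-1.556, 0.615, -1.349]
force: [-2.8, -13.6, 24.3]
width: 58.9
```

```bash
python3 -c "
from snap import *
where();print(read_state()['force'],read_state()['torque'])"
```

```text
grasp [451.6 267.9  55.7] a [-0.113  0.566 -0.817] tilt 34.7 jaw yaw 12.2 z [0.977 0.211 0.012]
[ -2.77854826 -13.5668758   24.31593018] [-0.10791509  0.58341588  0.53173075]
```

servo_tool --increments '[{"dx":0,"dy":0,"dz":0.2,"ax":0,"ay":0,"az":0,"claw":1},{"dx":0,"dy":0,"dz":0.2,"ax":0,"ay":0,"az":0,"claw":1}]'

```text
clock: 14.95
eef_pos: [449.4, 280.4, 38.0]
tool_rot: [-1.558, 0.614, -1.351]
force: [-0.6, -1.1, 0.9]
width: 58.8
```

```bash
python3 -c "
from snap import *
from zoom import *
im=snap('t4',(80,180,150,204),(80,170,100,100),k=3)
where();print(read_state()['force'])
zoom(im['side']['color'],110,260,100,85,8,'t4s.png',g=(20,110));zoom(im['top']['color'],90,195,80,60,10,'t4t.png',g=(20,140))
"
```

```text
grasp [451.9 268.   55.8] a [-0.113  0.565 -0.817] tilt 34.7 jaw yaw 12.2 z [0.977 0.211 0.01 ]
[ 0.08217058 -4.82801139 10.51592179]
```

View pics/t4s.png

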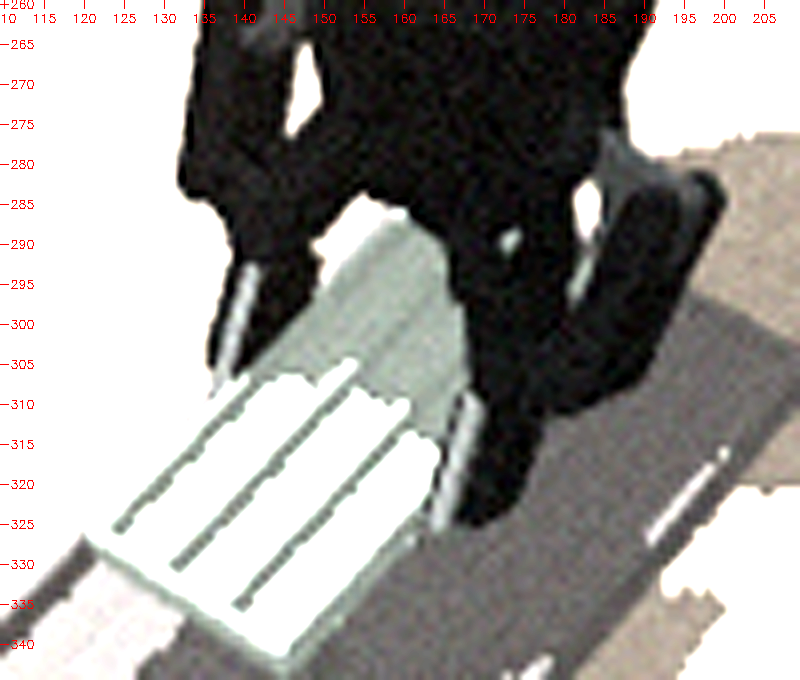

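View pics/t4t.png

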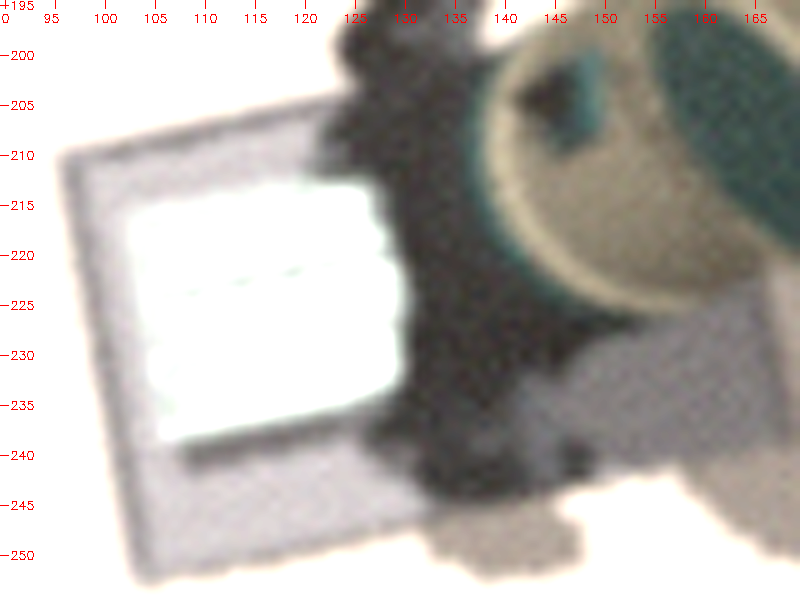

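```bash
python3 -c "
from snap import *
im=pickle.load(open('t4.pkl','rb'));T,S=im['top'],im['side']
pt=[(102.2,214.9),(105.9,238.9)];ps=[(120.1,326.4),(145.1,341.6)]
for a,b in zip(pt,ps): print(tri(T,a,S,b))
for z in(57,61,65): print(z,[onz(T,*p,z).round(1) for p in pt],[onz(S,*p,z).round(1) for p in ps])
"
```

```text
(array([473.45855614, 335.16300675,  51.40724313]), np.float64(0.49094930332277664))
(array([410.94757336, 322.18635928,  56.74089636]), np.float64(1.9948710703537895))
57 [array([472.9, 333.1,  57. ]), array([410.3, 321.3,  57. ])] [array([469.8, 336.5,  57. ]), array([411.6, 322.9,  57. ])]
61 [array([472.5, 331.7,  61. ]), array([410.2, 320. ,  61. ])] [array([467.1, 337.4,  61. ]), array([409.2, 323.8,  61. ])]
65 [array([472.2, 330.4,  65. ]), array([410.1, 318.7,  65. ])] [array([464.3, 338.2,  65. ]), array([406.7, 324.7,  65. ])]
```

Contact moment is near zero, so the plate seems to be bearing evenly on the bed. Releasing.

servo_tool --increments '[{"dx":0,"dy":0,"dz":0,"ax":0,"ay":0,"az":0,"claw":0.3},{"dx":0,"dy":0,"dz":0,"ax":0,"ay":0,"az":0,"claw":-0.3},{"dx":0,"dy":0,"dz":0,"ax":0,"ay":0,"az":0,"claw":-1},{"dx":0,"dy":0,"dz":0,"ax":0,"ay":0,"az":0,"claw":-1},{"dx":0,"dy":0,"dz":0,"ax":0,"ay":0,"az":0,"claw":-1},{"dx":0,"dy":0,"dz":0,"ax":0,"ay":0,"az":0,"claw":-1}]'

```text
clock: 15.55
eef_pos: [448.9, 280.6, 37.2]
tool_rot: [-1.56, 0.615, -1.352]
force: [0.2, -0.7, 0.3]
width: 85.1
```

servo_tool --increments '[{"dx":0.1,"dy":-0.6,"dz":0.9,"ax":0,"ay":0,"az":0,"claw":-1},{"dx":0.3,"dy":-1.6,"dz":2.3,"ax":0,"ay":0,"az":0,"claw":-1},{"dx":0.5,"dy":-2.8,"dz":4.1,"ax":0,"ay":0,"az":0,"claw":-1},{"dx":0.8,"dy":-4.2,"dz":6.1,"ax":0,"ay":0,"az":0,"claw":-1},{"dx":1.1,"dy":-6,"dz":8.5,"ax":0,"ay":0,"az":0,"claw":-1},{"dx":1.3,"dy":-9,"dz":11,"ax":0,"ay":0,"az":0,"claw":-1},{"dx":1.3,"dy":-12,"dz":13,"ax":0,"ay":0,"az":0,"claw":-1},{"dx":1.3,"dy":-15,"dz":15,"ax":0,"ay":0,"az":0,"claw":-1}]'

```text
clock: 16.22
eef_pos: [461.7, 128.8, 189.0]
tool_rot: [-1.559, 0.615, -1.351]
force: [0.7, 0.7, -0.7]
width: 85.1
```

```bash
python3 -c "
from snap import *
from zoom import *
im=snap('t5',(80,180,150,204),(80,170,100,100),k=3)
where();print(read_state()['force'])
"
```

```text
grasp [467.1 113.  207. ] a [-0.106  0.565 -0.818] tilt 34.6 jaw yaw 11.7 z [0.979 0.202 0.012]
[-0.35681675  0.5821892  -1.12225746]
```

View pics/t5.png

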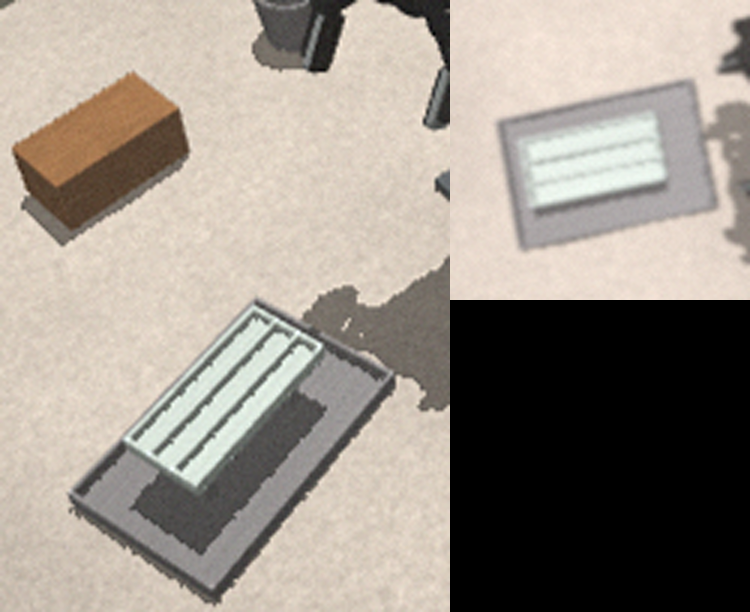

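Laid with its troughs up. Now I'll measure how centred and square it is, from masks of plate and tray in both views.

```bash
cat > meas.py <<'E'
from snap import *
def fitquad(mask,S,x,y):
    cs,_=cv2.findContours(mask,0,cv2.CHAIN_APPROX_NONE);k=max(cs,key=cv2.contourArea);hl=cv2.convexHull(k);e=.01
    while True:
        p=cv2.approxPolyDP(hl,e*cv2.arcLength(hl,True),True)[:,0]
        if len(p)<=4:break
        e+=.003
    # refine: line fit to contour pts near each side
    pts=k[:,0].astype(float);L=[]
    for i in range(4):
        a,b=p[i].astype(float),p[(i+1)%4].astype(float);d=(b-a)/np.linalg.norm(b-a);n=np.array([-d[1],d[0]])
        s=(pts-a)@d/np.linalg.norm(b-a);o=abs((pts-a)@n);q=pts[(s>.12)&(s<.88)&(o<10)]
        vx,vy,x0,y0=cv2.fitLine(q.astype(np.float32),cv2.DIST_HUBER,0,.01,.01)[:,0];L.append((np.array([x0,y0]),np.array([vx,vy])))
    Q=[]
    for i in range(4):
        (a,d),(b,e)=L[i-1],L[i];t=np.linalg.solve(np.stack([d,-e],1),b-a);Q.append(a+d*t[0])
    return (np.array(Q)+.5)/S-.5+[x,y]
def run(tag,regs):
    im=pickle.load(open(tag+'.pkl','rb'));S=6
    for v,(x,y,w,h) in regs.items():
        c=cv2.resize(im[v]['color'][y:y+h,x:x+w],None,fx=S,fy=S,interpolation=cv2.INTER_CUBIC)
        lab=cv2.cvtColor(cv2.GaussianBlur(c,(0,0),2),cv2.COLOR_RGB2LAB).astype(float);o=c.copy()
        t=np.median(np.concatenate([lab[:8].reshape(-1,3),lab[-8:].reshape(-1,3)]),0)
        di=abs(lab-t);m1=((di[:,:,0]*.5+di[:,:,1]*2+di[:,:,2]*2)>14).astype('uint8')
        m1=cv2.morphologyEx(m1,cv2.MORPH_CLOSE,np.ones((9,9)))
        m2=((lab[:,:,1]<127.3)&(lab[:,:,0]>(120 if v=='top' else 110))).astype('uint8');m2=cv2.morphologyEx(m2,cv2.MORPH_CLOSE,np.ones((25,25)));m2=cv2.morphologyEx(m2,cv2.MORPH_OPEN,np.ones((9,9)))
        for n,m,z in(('tray',m1,14),('plate',m2,57)):
            try:q=fitquad(m,S,x,y)
            except Exception as e: print(v,n,'fail',e);continue
            X=np.array([onz(im[v],*p,z) for p in q]);E=[X[(i+1)%4]-X[i] for i in range(4)]
            print(v,n,'c',X.mean(0)[:2].round(1),'len',[round(float(np.linalg.norm(e)),1) for e in E],'dir',[round(float(np.degrees(np.arctan2(e[1],e[0]))%180),1) for e in E],'px',q.round(1).tolist())
            cv2.polylines(o,[np.int32((q-[x,y]+.5)*S)],True,(255,0,0) if n=='tray' else (0,0,255),1)
        save(f'{tag}_{v}m.png',o if max(o.shape)<=800 else cv2.resize(o,None,fx=.8,fy=.8))
if __name__=='__main__':
    import sys
    run(sys.argv[1],{'top':(90,190,82,68),'side':(98,274,118,108)})
E
python3 meas.py t5
```

```text
top tray c [452.5 258.8] len [131.7, 179.6, 123.6, 221.2] dir [173.8, 102.7, 12.2, 103.0] px [[174.1, 191.0], [168.0, 239.3], [102.4, 254.5], [94.3, 209.7]]
top plate c [451.7 266.9] len [63.1, 122.2, 62.0, 125.2] dir [9.6, 101.5, 12.4, 102.0] px [[148.8, 206.0], [152.4, 229.8], [106.1, 239.5], [101.8, 216.2]]
side tray c [453.2 251.4] len [295.3, 126.9, 176.7, 173.0] dir [103.0, 12.5, 103.1, 55.8] px [[243.0, 268.5], [151.1, 382.4], [99.2, 347.8], [161.0, 281.8]]
side plate c [453.3 273. ] len [112.7, 61.7, 124.7, 60.2] dir [103.4, 12.2, 102.0, 0.8] px [[184.0, 297.2], [144.9, 342.6], [119.5, 326.5], [164.5, 279.8]]
```

servo_tool --increments '[{"dx":0,"dy":-3,"dz":2,"ax":-0.08,"ay":0,"az":0,"claw":-1},{"dx":0,"dy":-7,"dz":4,"ax":-0.16,"ay":0,"az":0,"claw":-1},{"dx":0,"dy":-11,"dz":6,"ax":-0.24,"ay":0,"az":0,"claw":-1},{"dx":0,"dy":-15,"dz":8,"ax":-0.32,"ay":0,"az":0,"claw":-1},{"dx":0,"dy":-18,"dz":8,"ax":-0.4,"ay":0,"az":0,"claw":-1},{"dx":0,"dy":-18,"dz":8,"ax":-0.4,"ay":0,"az":0,"claw":-1}]'

```text
clock: 16.82
eef_pos: [463.4, -53.7, 269.2]
tool_rot: [-1.644, 0.214, -1.391]
force: [0.5, -1.0, 0.2]
width: 85.3
```

```bash
python3 -c "
from snap import *
snap('t6',(80,180,150,204),(80,170,100,100),k=3)"
python3 meas.py t6; sed -i 's/^            except/            except/' meas.py
python3 - <<'E'
import meas
meas.run('im0',{'top':(90,190,82,68),'side':(98,274,118,108)})
E
python3 -c "
import cv2,numpy as np
a=cv2.imread('pics/t6_topm.png');b=cv2.imread('pics/t6_sidem.png');b=cv2.resize(b,(a.shape[1],int(b.shape[0]*a.shape[1]/b.shape[1])))
H=max(a.shape[0],b.shape[0]);p=lambda z:cv2.copyMakeBorder(z,0,H-z.shape[0],0,0,0)
cv2.imwrite('pics/t6m.png',cv2.resize(np.hstack([p(a),p(b)]),(800,int(H*800/2/a.shape[1]))))"
```

```text
top tray c [450.3 266.8] len [121.4, 183.7, 124.3, 183.8] dir [12.5, 103.0, 12.6, 102.1] px [[160.7, 195.0], [169.6, 238.7], [102.6, 254.5], [94.1, 209.5]]
top plate c [451.9 267.1] len [62.9, 123.3, 62.4, 123.2] dir [11.4, 101.5, 11.3, 101.8] px [[148.3, 206.1], [152.6, 229.7], [105.9, 239.4], [102.0, 216.0]]
side tray c [447.7 274.9] len [129.0, 186.9, 127.5, 187.0] dir [11.2, 101.8, 11.2, 102.3] px [[165.0, 278.0], [214.1, 306.3], [150.2, 382.5], [99.2, 346.6]]
side plate c [453.3 270.9] len [121.9, 60.6, 121.8, 62.2] dir [101.6, 11.8, 102.3, 12.0] px [[188.3, 294.3], [144.6, 342.3], [119.8, 326.3], [163.6, 280.5]]
top tray c [450.3 266.8] len [121.1, 184.1, 124.3, 183.2] dir [12.5, 103.0, 12.1, 102.0] px [[160.7, 195.1], [169.6, 238.6], [102.4, 254.6], [94.3, 209.5]]
top plate fail max() iterable argument is empty
side tray c [447.7 274.7] len [128.3, 187.8, 127.6, 186.3] dir [12.0, 101.9, 11.3, 102.2] px [[165.0, 278.3], [214.3, 305.8], [150.3, 382.4], [99.3, 346.6]]
side plate fail max() iterable argument is empty
```

View pics/t6m.png

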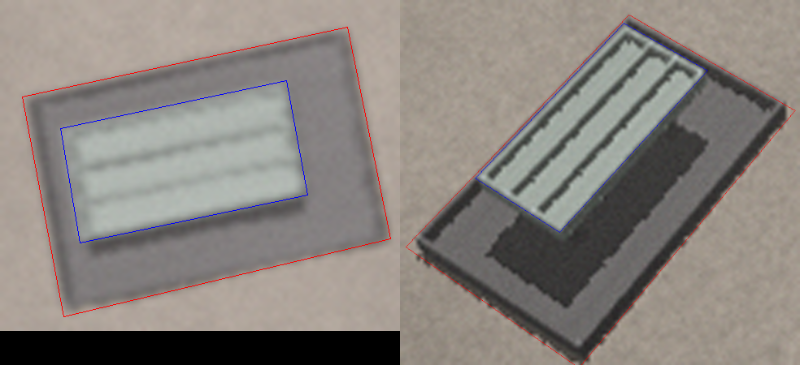

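```bash
python3 -c "
from snap import *
a=pickle.load(open('im0.pkl','rb'));im={n:cam(n) for n in('side','top')}
for n,r in {'top':{'spray':(290,110,30,45),'cup':(215,95,35,40),'box':(130,105,60,40),'blue':(375,200,40,65),'holder':(212,190,50,42)},'side':{'cup':(160,160,35,45),'spray':(230,120,28,60),'box':(80,200,65,65)}}.items():
  for k,(x,y,w,h) in r.items():
    d=np.abs(a[n]['color'][y:y+h,x:x+w].astype(int)-im[n]['color'][y:y+h,x:x+w]).max(2);print(n,k,'changed px',(d>35).sum())
save('end_top.png',im['top']['color']);save('end_side.png',im['side']['color'])
print(read_state()['force'],read_state()['clock'])
"
```

```text
top spray changed px 202
top cup changed px 0
top box changed px 0
top blue changed px 242
top holder changed px 785
side cup changed px 0
side spray changed px 112
side box changed px 0
[-0.22375305 -0.28161023 -0.7720073 ] 17.0167
```

View pics/end_side.png

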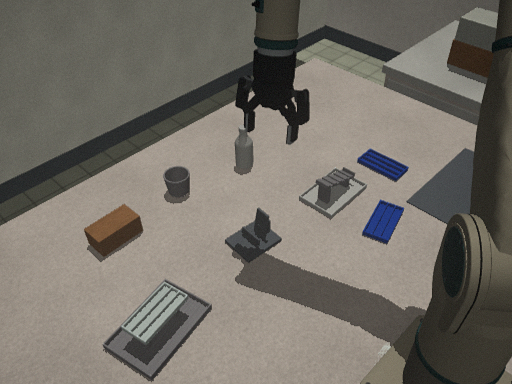

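View pics/end_top.png

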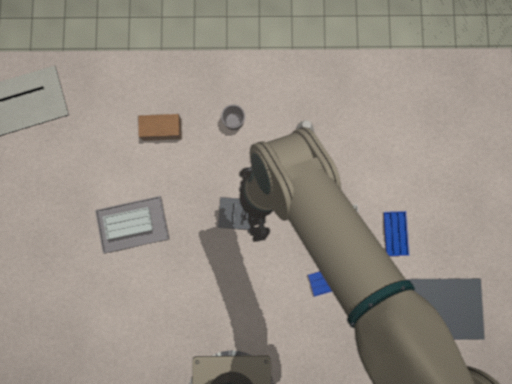

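The cup and box are pixel-identical to the start, the bottle still stands at the same side-view spot (243,152), and nothing touches the plate. Handing in.

```bash
python3 -c "
from cell import finish_job
print(finish_job())"
```

```text
the job is handed in; nothing more can be done
None
```

I turned the plate over by way of the holder, laid it on the tray bed with its troughs up, let go and handed the job in at about 17 s. I gripped it by its long edges on the drainer, stood it in the holder, regripped it from the trough side and lowered it onto the bed until I felt contact.

**Last checks:**
- **Centring:** the plate centre was about 1.6 mm from the tray centre in the top view and about 1 mm in the side view. That is within the cameras' calibration error of about 2 mm.
- **Squareness:** in the top view the plate's edges were about 1° off the tray's, which is about what the measurement can resolve.
- **Flatness:** the plate's measured size at the expected height for its top face (57 mm) came out close to its real size in both views. That fits it lying flat.
- **Bystanders:** the cup and box were unchanged in both pictures. The bottle region changed in both views and the arm covered part of the top view, but the bottle still stands in the same place in the side view. The blue look-alikes were partly hidden by the arm at the end.

**Disagreements:**
- **Two cameras:** they disagreed by 2–5 mm on absolute positions, so I judged the placing by comparing plate and tray within each view.
- **Height at contact:** the gripper was about 4–5 mm higher at touchdown than I had worked out. I took this as an offset of the plate in the grip.
- **Final tray outline:** in the side view it included the tray's side walls, so I compared the plate with the rim corners measured at the start.

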